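Load the laser marking nest from the barrel chute and start the cycle

ROBOT

A 7-joint arm with a two-finger parallel gripper is mounted at the origin on the work surface. World frame = base frame: x ahead of the robot, y to its left, z up, the work surface at z = 0. Lengths are in m, angles in rad, forces in N, time in s.
With the tool pointing down it reaches from about 0.425 to 1.025 m from the base axis. Payload 9.4 kg.
Tool frame: the origin (TCP) lies on the centre line of the jaws, within the pads' length; the fingertips stand 19 mm ahead of it and the grasp point (between the pads) is the TCP (robot.tips_ahead is the distance from the TCP to the fingertips, in m); z points along the fingers, y is the direction in which the jaws open and shut (so a half turn about z gives the same grasp; the last joint's range is limited). The gripper opens to 85 mm and grips with 20 to 120 N. Pads are 22 mm wide; open, the fingers measure 114 mm over their backs; the gripper's body (76 mm by 85 mm) begins 54 mm behind the grasp point. The pads swing forward as they close: fully open they stand 13 mm farther back than shut.
Start: joints at [-1.194, 0.599, -0.003, 1.599, 0.002, 0.943, -0.08], TCP at [0.318, 0.652, 0.25] pointing down, gripper open.
Joint ranges: [-2.57, 2.57], [-0.35, 1.97], [-1.29, 1.29], [0.11, 2.56], [-1.05, 4.19], [0.11, 1.86], [-2.63, 2.63]. Speed limits (rad/s): [2.22, 2.22, 3.01, 3.01, 3.14, 3.14, 3.14].

INTERFACE

Orientations are given as a unit quaternion [x, y, z, w].
In Python, from station import robot, optics, sign_off, spotter gives the robot as it stands.
- The arm moves only by the tool arm_command, never from a script. Its argument "plan" is a list of rows, each an object with "rot": the turn, a rotation vector about the tool's x, y, z in rad, a list of three; "translation": the shift along the tool's x, y, z in m, a list of three; "jaw": the opening in per cent of the stroke, from 0 (shut) to 100 (fully open). A call has 1 to 10 rows; each row is the pose to reach, as a shift and turn from the pose measured when the call began, along the tool's axes at that moment; what a row does not reach only later rows make up. A row lasts 1/10 s, in which the tool goes at most 50 mm and 8.59 degrees, less where a joint would pass 70% of its speed; a pose out of reach is approached as far as the arm can. A call with a gripper value outside its range is refused whole. The fingers move at their own pace and stop on an object; "grip_force" is the grip in N (left out, the last holds). Time passes only in rows, so rows that repeat a pose let the fingers close. It gives the time, the measured TCP pose, the force and the opening at its end, in the units of the state.
- robot.observe(): the state, without advancing time (a new reading comes with each control period).
- optics.snapshot(name): name is "scene" or "top" or "wrist"; returns a dict with "frame" (384x512x3 uint8, red, green, blue), "z_map" (384x512 float32, m along the optical axis (not along the pixel's ray), 0 where there is no reading), "vfov" (degrees; the focal length in pixels is half the picture's height over the tangent of half this angle, whatever the lens; pixels are square), "cx", "cy" (the principal point, pixels), "k1" (the pictures are not rectified: a ray, as slopes to the right and down, at radius r is drawn at 1 + k1 r^2 times it, then the intrinsics apply), "xyz" and "rotation" of the camera in the world. Camera axes: x right, y up, looking along -z (the intrinsics and any distortion apply to the point x, -y, -z); pixel columns grow to the right and rows downward; lengths in m; the calibration is good to about 2 mm. A picture is of the moment at which its call begins.
- sign_off(): hands the job in, once; it reports no verdict.
Trained networks look in the newest picture that a camera, given by its name, has taken for a name from the list of things; names that differ only in an ending like _2 or _b are one class to them, and where a whole thing is asked for, a point or a joint stands for the part that bears it (a point fixed in the world has none). Each returns a list of dicts, best first, with "p" (0 to 1); they miss things now and then, are a little off and sometimes report something else, mostly with a low value. They report only what shows in the picture. A call takes as long as a camera call. They do not tell look-alikes from the thing itself.
- spotter.spot_in(camera, name): "point" ([x, y, z] in m, in world coordinates, good to about 4 mm: the middle of the surface that is visible of it).
- spotter.outline_of(camera, name): "region" (384x512 bool, what is visible of it).
The state is a dict: "clock": time; "joint_pos": joint angles; "joint_velocities": joint speeds; "effort": joint torques, N m; "position": TCP position; "ee_rot": TCP orientation; "ft_force": force on the tool from outside, world axes, zero at the start; "moment": the same for the moment, N m; "gripper_width": finger opening in m.
Only numpy, scipy, OpenCV 4.12 (cv2) and the standard library are available. Lean on these libraries where they do the work, as an engineer would, in place of code of your own. Each camera call takes 0.05 s, during which the arm holds its last target. There are 200 camera calls.

TASK

Get the next batch ready for the laser: turn the console's focus dial to the red mark, lay every sensor barrel that is still in the gravity chute in a free pocket of the orange nest, one to a pocket with its black stub in the pocket's narrow slot, and push the nest square and fully home into the corner of the white fence. Only when all of that is in place, press the green start button fully down; leave the glue pot, the spare plate and the two sensor pods where they are.

Things in the scene. Friction and masses are not known exactly. Their poses are not given: they have to be found in the camera images.
- fence_corner (a point): Inner corner of the white L fence on a fixed grey tapped plate (270 x 360 mm, its top 12 mm above the bench), at the plate's top; z up. The two bars (14 mm wide, 15 mm high) run from here 260 mm along this point's -y (it stops the nest in +x) and 195 mm along its -x (it stops the nest in +y). The plate reaches 30 mm beyond the corner in +x and +y.
- nest: Loose orange marking nest, 0.55 kg, on that plate; base 115 (x) x 210 (y) x 15 mm, origin under its middle, z up. Its top has five pockets side by side along y, middles at y = -80, -40, 0, +40, +80 mm, each for one barrel lying along the nest's x, stub to +x, on the base's top. Home: its +x and +y sides flat against the fence. Moved by pushing the sides of its base.
- nest_corner (a point): Bottom corner of the nest at x = +57.5, y = +105 mm; meets fence_corner at home. The pockets: 35 mm wide between ridges 12 mm high (x = -26 to +14 mm); at x = +17 to +26 two shoulders, as high, leave an 18 mm slot for the stub; at x = -31 to -34 a sill 3 mm high. Beyond these the base is flat and free for fingers.
- chute_end (a point): Middle of the end barrel when it lies against the stop of the fixed gravity chute; z up. The bed climbs at 16 degrees along this point's -y; barrels lie along its x, stub to +x, 30 mm apart, and roll to the stop when the end one is taken. There the bed is 34 mm wide, without side walls for 39 mm, so the end barrel can be taken by its two ends; higher up are walls and keeper rods over the barrels.
- focus_dial_grip (a point): On the axis of the focus dial, 7 mm below the top of its grip: a black bar 42 long x 14 wide x 32 mm high on a 44 mm disc, with a white pointer line on the end that points to the point's -x. x lies along the bar, z up.
- focus_dial (a joint): Angle of the focus dial in rad, 0 to 3.5, growing as it turns clockwise seen from above; stays where it is left (friction 0.05 N m). The pointer stands at the centre of the red mark on the console at 2.10; white ticks every 0.35.
- start_button_top (a point): Middle of the top of the green start button (30 mm across) on the console, a fixed grey box 110 (x) x 190 (y) x 45 mm high that carries the dial at its +y end, the button at its -y end. z up.
- start_button (a joint): How far the start button is pressed, 0 to 0.006 m; springs back; 5 N to press it fully down.
- glue_pot: Bystander: white pot, 90 mm across and 75 mm high, with a red glue gun in it reaching 135 mm. Origin under its middle.
- spare_plate: Bystander: spare orange plate, 60 x 130 x 18 mm. Origin under its middle.
- blue_pod: Bystander: blue oval sensor pod, 78 x 32 x 16 mm. Origin under its middle.
- black_pod: Bystander: black oval sensor pod, 78 x 32 x 16 mm. Origin under its middle.
- barrel1_mid (a point): Sensor barrel, 90 g, 56 mm long: steel body 30 mm across, 42 mm long, blue face at one end; black stub 14 mm across, 14 mm long, at the other. Point on its axis, half-way along the 56 mm; x runs along the axis to the stub's end; y, z turn as it rolls. 3 or 4 barrels start in the chute; an absent one reads None. Laid in a pocket it is at the nest's x = 0, z = 30 mm.
- barrel1_stub (a point): End of that barrel's stub, on its axis, 28 mm from its mid point.
- barrel2_mid (a point): Another sensor barrel, as barrel1_mid.
- barrel2_stub (a point): End of that barrel's stub, on its axis, 28 mm from its mid point.
- barrel3_mid (a point): Another sensor barrel, as barrel1_mid.
- barrel3_stub (a point): End of that barrel's stub, on its axis, 28 mm from its mid point.
- barrel4_mid (a point): Another sensor barrel, as barrel1_mid. If present it starts in the chute.
- barrel4_stub (a point): End of that barrel's stub, on its axis, 28 mm from its mid point.
- barrel5_mid (a point): Another sensor barrel, as barrel1_mid. If present it starts in the nest, already laid in a pocket.
- barrel5_stub (a point): End of that barrel's stub, on its axis, 28 mm from its mid point.
- barrel6_mid (a point): Another sensor barrel, as barrel1_mid. If present it starts in the nest, already laid in a pocket.
- barrel6_stub (a point): End of that barrel's stub, on its axis, 28 mm from its mid point.
Mind the look-alikes: they are no part of the job. Leave any pink or yellow look-alike of the part that bears barrel4_mid alone.

How it is judged:
On the way, in this order (a step that is already met when the one before it is completed fails the run):
1. the dial is at the red mark, every barrel lies in a pocket stub in slot, and the nest is home in the fence (x of barrel1_mid in the frame of nest between -0.006 and 0.006 m and y of barrel1_mid in the frame of nest between -0.095 and 0.095 m and z of barrel1_mid in the frame of nest between 0.026 and 0.034 m and x of each of barrel1_stub, barrel2_stub, barrel3_stub, barrel4_stub, barrel5_stub, barrel6_stub in the frame of nest above 0.021 m and x of barrel2_mid in the frame of nest between -0.006 and 0.006 m and y of barrel2_mid in the frame of nest between -0.095 and 0.095 m and z of barrel2_mid in the frame of nest between 0.026 and 0.034 m and x of barrel3_mid in the frame of nest between -0.006 and 0.006 m and y of barrel3_mid in the frame of nest between -0.095 and 0.095 m and z of barrel3_mid in the frame of nest between 0.026 and 0.034 m and x of barrel4_mid in the frame of nest between -0.006 and 0.006 m and y of barrel4_mid in the frame of nest between -0.095 and 0.095 m and z of barrel4_mid in the frame of nest between 0.026 and 0.034 m and x of barrel5_mid in the frame of nest between -0.006 and 0.006 m and y of barrel5_mid in the frame of nest between -0.095 and 0.095 m and z of barrel5_mid in the frame of nest between 0.026 and 0.034 m and x of barrel6_mid in the frame of nest between -0.006 and 0.006 m and y of barrel6_mid in the frame of nest between -0.095 and 0.095 m and z of barrel6_mid in the frame of nest between 0.026 and 0.034 m and value of joint focus_dial between 1.98 and 2.22 rad and horizontal distance between nest_corner and fence_corner below 0.005 m and angle between the x axis of nest and the x axis of fence_corner, either way round below 0.04 rad), for 0.2 s.
2. the start button is pressed fully down while all of that holds (all of step 1 and value of joint start_button above 0.0045 m), for 0.05 s.
At the end, for the whole second after the job is handed in: Each barrel lies in a pocket, stub in the slot (mid within 6 mm along, 4 mm in height); nest home (corner within 5 mm of the fence corner, square within 0.04 rad); dial at 2.10 within 0.12 rad; button sprung back; barrels and nest at rest (all of step 1 and linear speed of each of barrel1, barrel2, barrel3, barrel4, barrel5, barrel6, nest below 0.02 m/s and value of joint start_button below 0.002 m); the robot touches nothing.
It fails at once if the glue pot is moved more than 20 mm (distance of glue_pot from where it was at the start of the episode above 0.02 m).
It fails at once if the spare plate is moved more than 20 mm (distance of spare_plate from where it was at the start of the episode above 0.02 m).
It fails at once if the blue pod is moved more than 20 mm (distance of blue_pod from where it was at the start of the episode above 0.02 m).
It fails at once if the black pod is moved more than 20 mm (distance of black_pod from where it was at the start of the episode above 0.02 m).
Of barrel4, barrel5, barrel6 only 1 to 2 are there at a start; the rules pass over those that are not, and their reading is None.
At some moment in a run one of nest may be knocked a few centimetres aside while the robot is not near it.
Once in a run the grip may slacken for a moment while it holds something.
It also fails if it takes over 210 s, if anything falls off the work surface, if the arm or the gripper's body presses on something with over 40 N, if the wrist force passes 120 N, or if a joint passes its speed limit or range.

## Working session

There is one attempt and no reset: what is moved stays moved. The work goes in short steps, Python scripts to look and compute and a tool call to move; the robot and the scene stay as the last step left them, time stands still between calls to the robot, and variables do not carry over. Pictures are saved under pics/ and viewed, about 12 in all and at most 16, crops included, and the job is handed in when it is done.

Besides the shell and the picture viewer there is one more tool, called after "Emit:" as name(argument=value, ...), one argument or row to a line, values as JSON. arm_command: Moves the arm, as the interface text tells. Its arguments: {"type":"object","properties":{"plan":{"type":"array","items":{"type":"object","properties":{"rot":{"type":"array","items":{"type":"number"}},"translation":{"type":"array","items":{"type":"number"}},"jaw":{"type":"number"}}}},"grip_force":{"type":"number"}},"required":["plan"]}

```bash
ls; mkdir -p pics; cat > h.py <<'E'
import numpy as np, cv2
from station import robot, optics, sign_off, spotter
from scipy.spatial.transform import Rotation as R
def snap(n,f=None):
    s=optics.snapshot(n)
    if f: cv2.imwrite('pics/'+f,cv2.cvtColor(s['frame'],cv2.COLOR_RGB2BGR))
    return s
def rot(s):
    r=np.array(s['rotation'],float)
    return r if r.shape==(3,3) else R.from_quat(r).as_matrix()
def K(s):
    f=192/np.tan(np.radians(s['vfov'])/2); return f,s['cx'],s['cy'],s['k1']
def cloud(s):
    f,cx,cy,k=K(s); v,u=np.mgrid[0:384,0:512].astype(float)
    xd=(u-cx)/f; yd=(v-cy)/f; x,y=xd.copy(),yd.copy()
    for _ in range(15):
        g=1+k*(x*x+y*y); x,y=xd/g,yd/g
    z=s['z_map'].astype(float)
    P=np.stack([x*z,-y*z,-z],-1)@rot(s).T+np.array(s['xyz'])
    P[z<=0]=np.nan
    return P
def ray(s,u,v,h):
    "world point on pixel ray at height h"
    f,cx,cy,k=K(s); xd=(u-cx)/f; yd=(v-cy)/f; x,y=xd,yd
    for _ in range(15):
        g=1+k*(x*x+y*y); x,y=xd/g,yd/g
    d=rot(s)@np.array([x,-y,-1]); o=np.array(s['xyz']); return o+d*(h-o[2])/d[2]
def proj(s,p):
    f,cx,cy,k=K(s); q=rot(s).T@(np.array(p)-np.array(s['xyz'])); x,y=q[0]/-q[2],-q[1]/-q[2]
    g=1+k*(x*x+y*y); return cx+f*x*g, cy+f*y*g
def st():
    o=robot.observe(); return o
def tool():
    o=robot.observe(); return np.array(o['position']),R.from_quat(o['ee_rot'])
def to(p,yaw_y=None):
    """shift in tool axes for world target p; yaw: desired angle (world) of jaw axis y; tool pointing down"""
    P,Q=tool(); t=Q.inv().apply(np.array(p)-P)
    r=np.zeros(3)
    if yaw_y is not None:
        M=Q.as_matrix(); best=None
        for a in (yaw_y,yaw_y+np.pi):
            y=np.array([np.cos(a),np.sin(a),0]); z=np.array([0,0,-1.]); x=np.cross(y,z)
            rr=(Q.inv()*R.from_matrix(np.stack([x,y,z],1))).as_rotvec()
            if best is None or np.linalg.norm(rr)<np.linalg.norm(best): best=rr
        r=best
    print('translation',np.round(t,4),'dist',round(np.linalg.norm(t),3),'rot',np.round(r,4),'deg',round(np.degrees(np.linalg.norm(r)),1))
    return t,r
E
python3 - <<'E'
from h import *
o=st(); print({k:np.round(v,3) for k,v in o.items()}, robot.tips_ahead)
for n in ('scene','top'):
    s=snap(n,n+'0.png'); print(n,s['vfov'],s['cx'],s['cy'],s['k1'],s['xyz'],np.round(rot(s),3).tolist())
    for t in ('nest','fence_corner','chute_end','focus_dial_grip','start_button_top','barrel1_mid','glue_pot','spare_plate','blue_pod','black_pod','nest_corner','barrel1_stub','focus_dial'):
        print(t,[(np.round(d['point'],3).tolist(),round(d['p'],2)) for d in spotter.spot_in(n,t)][:8])
E
```

```text
pics
{'clock': np.float64(0.0), 'joint_pos': array([-1.194,  0.6  , -0.003,  1.6  ,  0.002,  0.943, -0.08 ]), 'joint_velocities': array([-0.   ,  0.   ,  0.002,  0.001, -0.001, -0.001,  0.   ]), 'effort': array([-0.0000e+00, -7.7644e+01,  1.5650e+00, -2.5801e+01,  1.2000e-02,
        9.0000e-03,  0.0000e+00]), 'position': array([0.318, 0.651, 0.249]), 'ee_rot': array([ 0.225,  0.974, -0.001, -0.   ]), 'ft_force': array([-0.572,  0.136,  0.268]), 'moment': array([ 0.037,  0.034, -0.022]), 'gripper_width': np.float64(0.086)} 0.019
scene 49.8513661795705 253.06567414406175 193.30066256081042 -0.019845808520119565 [1.01103736 0.37809971 0.8540502 ] [[-0.726, -0.546, 0.418], [0.688, -0.568, 0.451], [-0.009, 0.615, 0.788]]
nest [([0.573, 0.147, 0.032], 0.76), ([0.658, -0.251, 0.065], 0.58)]
fence_corner [([0.541, 0.247, 0.011], 0.78), ([0.651, -0.183, 0.076], 0.68)]
chute_end [([0.659, -0.25, 0.062], 0.89), ([0.762, -0.079, 0.018], 0.35)]
focus_dial_grip [([0.461, -0.24, 0.072], 0.62)]
start_button_top [([0.459, -0.24, 0.07], 0.66), ([0.466, -0.337, 0.065], 0.48)]
barrel1_mid [([0.634, -0.
[... 516 characters left out ...]
.975, -0.214], [-0.999, 0.05, -0.012], [-0.001, 0.215, 0.977]]
nest [([0.627, -0.128, 0.065], 0.71), ([0.561, 0.138, 0.029], 0.67)]
fence_corner [([0.501, 0.222, 0.011], 0.77), ([0.456, -0.346, 0.066], 0.36)]
chute_end [([0.635, -0.259, 0.074], 0.69)]
focus_dial_grip [([0.456, -0.243, 0.056], 0.54)]
start_button_top []
barrel1_mid [([0.624, -0.128, 0.065], 0.61)]
glue_pot [([0.622, -0.458, 0.077], 0.76)]
spare_plate [([0.559, 0.137, 0.03], 0.65), ([0.764, 0.09, 0.014], 0.63)]
blue_pod [([0.754, -0.082, 0.015], 0.64), ([0.44, -0.094, 0.015], 0.38)]
black_pod []
nest_corner [([0.566, 0.137, 0.027], 0.73)]
barrel1_stub [([0.626, -0.129, 0.064], 0.56)]
focus_dial [([0.456, -0.244, 0.062], 0.58)]
```

```bash
cd pics; python3 -c "
import cv2
a=cv2.imread('scene0.png');cv2.imwrite('s1.png',cv2.resize(a,(800,600),interpolation=2))
a=cv2.imread('top0.png');cv2.imwrite('t1.png',cv2.resize(a,(800,600),interpolation=2))"
```

```text
(no output)
```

View pics/s1.png

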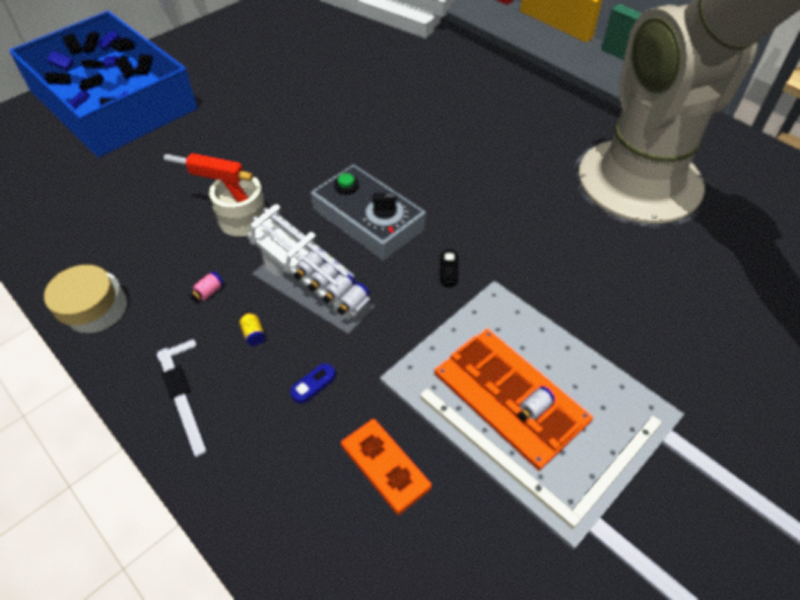

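View pics/t1.png

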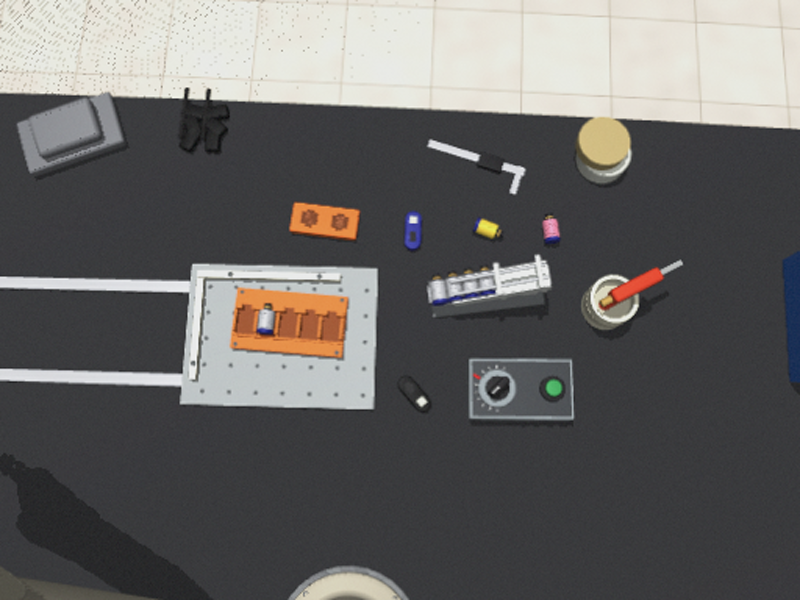

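```bash
cat >> h.py <<'E'
def hsv(s): return cv2.cvtColor(s['frame'],cv2.COLOR_RGB2HSV)
def mask(s,lo,hi): return cv2.inRange(hsv(s),np.array(lo),np.array(hi))>0
def rect(P2):
    (c,wh,a)=cv2.minAreaRect(P2.astype(np.float32).reshape(-1,1,2)); return np.round(c,4),np.round(wh,4),round(a,2)
def nestfit(s,zlo=0.02,zhi=0.034,xr=(0.4,0.8),yr=(-0.06,0.5)):
    P=cloud(s); m=mask(s,(5,150,90),(20,255,255))
    n,l,stt,c=cv2.connectedComponentsWithStats(m.astype(np.uint8))
    for i in range(1,n):
        if stt[i,4]<300: continue
        q=P[l==i]; q=q[~np.isnan(q[:,0])]
        if len(q)<100: continue
        r=rect(q[(q[:,2]>zlo-0.02)&(q[:,2]<zhi)][:,:2]); print('orange',stt[i],'zmed',np.round(np.median(q[:,2]),4),r)
E
python3 - <<'E'
from h import *
for n in ('top','scene'):
    s=snap(n); P=cloud(s); print(n)
    nestfit(s)
    H=hsv(s)
    # green button
    m=mask(s,(45,100,60),(80,255,255)); ok=m&(np.abs(P[...,1]+0.33)<0.06)&(P[...,0]<0.6)
    q=P[ok]; print('green',len(q),np.round(np.nanmean(q,0),4),np.round(np.nanmin(q,0),4),np.round(np.nanmax(q,0),4))
    # red mark
    m=(mask(s,(0,120,90),(6,255,255))|mask(s,(172,120,90),(180,255,255)))&(P[...,0]<0.55)&(P[...,1]>-0.34)&(P[...,1]<-.1); q=P[m]; print('red',len(q),np.round(np.nanmean(q,0),4))
    # console top
    m=(np.abs(P[...,2]-0.045)<0.004)&(P[...,0]<0.56)&(P[...,0]>0.38)&(P[...,1]>-.4)&(P[...,1]<-.12); print('console',rect(P[m][:,:2]),np.nanmedian(P[m][:,2]))
    m=(P[...,2]>0.066)&(P[...,0]<0.52)&(P[...,0]>0.38)&(P[...,1]>-.3)&(P[...,1]<-.2); q=P[m]; print('dialtop',len(q),rect(q[:,:2]),np.round(np.nanmean(q,0),4),np.nanmax(q[:,2]))
    m=(np.abs(P[...,2]-0.012)<0.004)&(P[...,0]<0.74)&(P[...,0]>0.38)&(P[...,1]>-.03)&(P[...,1]<.35); print('plate',rect(P[m][:,:2]),np.nanmedian(P[m][:,2]))
    m=(np.abs(P[...,2]-0.027)<0.004)&(H[...,1]<60)&(H[...,2]>180)&(P[...,0]<0.74)&(P[...,0]>0.38)&(P[...,1]>0)&(P[...,1]<.35); q=P[m]; print('fence',rect(q[:,:2]),np.nanmedian(q[:,2]))
    m=(P[...,2]>0.03)&(P[...,0]<0.72)&(P[...,0]>0.56)&(P[...,1]>-.36)&(P[...,1]<-.07); print('chute',rect(P[m][:,:2]),P[m].max(0))
E
```

```text
top
orange [185 129  45  25 847] zmed 0.0183 (array([0.7678, 0.0947]), array([0.1329, 0.0626]), 85.0)
orange [ 148  185   74   44 2497] zmed 0.0282 (array([0.5617, 0.1441]), array([0.2084, 0.1154]), 88.25)
green 94 [ 0.4599 -0.3448  0.066 ] [ 0.4449 -0.3593  0.0535] [ 0.4747 -0.3308  0.0728]
red 10 [ 0.4765 -0.2081  0.0457]
console (array([ 0.4564, -0.2893]), array([0.1085, 0.1918]), 2.8) 0.045309114501363434
dialtop 80 (array([ 0.4513, -0.2478]), array([0.0218, 0.0407]), 47.02) [ 0.4538 -0.2438  0.0874] 0.09610311991547271
plate (array([0.5631, 0.1632]), array([0.3531, 0.3786]), 1.94) 0.012164327138078801
fence (array([0.5451, 0.1901]), array([0.228 , 0.2722]), 0.17) 0.027341829057515143
chute (array([ 0.6443, -0.2208]), array([0.0634, 0.22  ]), 8.09) [ 0.68556884 -0.1111569   0.13974987]
scene
orange [ 279  211  100   89 3867] zmed 0.0262 (array([0.5609, 0.1391]), array([0.219 , 0.1255]), 87.32)
orange [ 218  268   59   61 1763] zmed 0.0165 (array([0.7676, 0.0888]), array([0.1396, 0.0658]), 85.31)
green 116 [ 0.2675 -0.3281  0.0844] [-0.2824 -0.3819  0.0431] [ 0.4754 -0.2706  0.1518]
red 15 [ 0.4779 -0.2088  0.046 ]
console (array([ 0.4591, -0.2891]), array([0.1118, 0.1912]), 2.13) 0.04448288803096456
dialtop 132 (array([ 0.459 , -0.2428]), array([0.0158, 0.0385]), 46.61) [ 0.4603 -0.2416  0.0806] 0.09154362809927485
plate (array([0.5708, 0.1665]), array([0.3313, 0.3717]), 1.34) 0.010906353236716404
fence (array([0.5572, 0.1873]), array([0.2091, 0.2729]), 1.77) 0.02602198393024685
chute (array([ 0.646 , -0.2212]), array([0.066 , 0.2202]), 6.69) [ 0.68805098 -0.11236884  0.13685571]
```

```bash
python3 -c "
from h import *
to([0.58,0.17,0.30],np.radians(2))
s=snap('wrist'); P,Q=tool(); print(P, Q.inv().apply(np.array(s['xyz'])-P), np.round(Q.inv().as_matrix()@rot(s),3).tolist(), s['vfov'])"
```

```text
translation [-0.4468 -0.3179 -0.0497] dist 0.551 rot [0.0000e+00 1.0000e-04 1.0821e+00] deg 62.0
[0.3178135  0.65161719 0.25026184] [ 0.07533221  0.00032611 -0.12372323] [[-0.001, 0.955, 0.297], [1.0, 0.001, -0.0], [-0.001, 0.297, -0.955]] 60.029909857920956
```

Emit:
arm_command(
  plan=[
    {"translation":[-0.447,-0.318,-0.05],"rot":[0,0,1.082],"jaw":100},
    {"translation":[-0.447,-0.318,-0.05],"rot":[0,0,1.082],"jaw":100},
    {"translation":[-0.447,-0.318,-0.05],"rot":[0,0,1.082],"jaw":100},
    {"translation":[-0.447,-0.318,-0.05],"rot":[0,0,1.082],"jaw":100},
    {"translation":[-0.447,-0.318,-0.05],"rot":[0,0,1.082],"jaw":100},
    {"translation":[-0.447,-0.318,-0.05],"rot":[0,0,1.082],"jaw":100},
    {"translation":[-0.447,-0.318,-0.05],"rot":[0,0,1.082],"jaw":100},
    {"translation":[-0.447,-0.318,-0.05],"rot":[0,0,1.082],"jaw":100},
    {"translation":[-0.447,-0.318,-0.05],"rot":[0,0,1.082],"jaw":100},
    {"translation":[-0.447,-0.318,-0.05],"rot":[0,0,1.082],"jaw":100},
  ],
)

```text
clock: 2.55
position: [0.5566, 0.2127, 0.2962]
ee_rot: [0.694, 0.72, 0.0, 0.0]
ft_force: [1.1, -0.0, -1.0]
gripper_width: 0.0854
```

```bash
python3 -c "
from h import *
o=st();print(o['clock'],o['position'],o['joint_pos'])
s=snap('wrist','w1.png'); nestfit(s); P=cloud(s); H=hsv(s)
m=(np.abs(P[...,2]-0.027)<0.004)&(H[...,1]<60)&(H[...,2]>180)&(P[...,0]<0.74)&(P[...,0]>0.38)&(P[...,1]>0)&(P[...,1]<.35); q=P[m]; print('fence',rect(q[:,:2]),np.nanmedian(q[:,2]))
to([0.48,-0.25,0.28],np.radians(2))
"
```

```text
2.55 [0.55663504 0.21268401 0.29617262] [-0.6948214   0.40663878  0.33203921  1.86877116 -0.16653271  0.89237724
 -0.24768047]
orange [  209   121   103   165 13331] zmed 0.0274 (array([0.5646, 0.1367]), array([0.2256, 0.1191]), 87.9)
orange [ 376  196   62   92 3557] zmed 0.018 (array([0.7745, 0.0882]), array([0.1387, 0.0718]), 85.24)
fence (array([0.5556, 0.188 ]), array([0.2096, 0.2748]), 1.37) 0.027043784318172587
translation [-0.4509 -0.0927  0.0187] dist 0.461 rot [ 0.0045  0.0038 -0.0094] deg 0.6
```

View pics/w1.png

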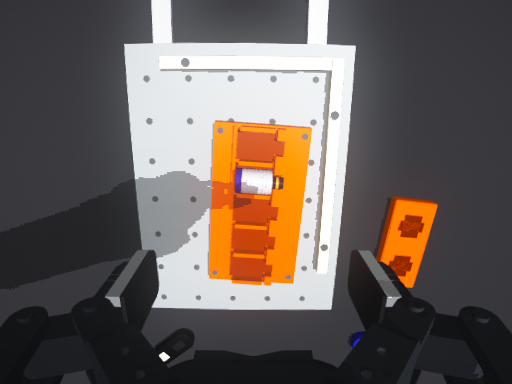

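Emit:
arm_command(
  plan=[
    {"translation":[-0.45,-0.093,0.02],"rot":[0,0,0],"jaw":100},
    {"translation":[-0.45,-0.093,0.02],"rot":[0,0,0],"jaw":100},
    {"translation":[-0.45,-0.093,0.02],"rot":[0,0,0],"jaw":100},
    {"translation":[-0.45,-0.093,0.02],"rot":[0,0,0],"jaw":100},
    {"translation":[-0.45,-0.093,0.02],"rot":[0,0,0],"jaw":100},
    {"translation":[-0.45,-0.093,0.02],"rot":[0,0,0],"jaw":100},
    {"translation":[-0.45,-0.093,0.02],"rot":[0,0,0],"jaw":100},
    {"translation":[-0.45,-0.093,0.02],"rot":[0,0,0],"jaw":100},
    {"translation":[-0.45,-0.093,0.02],"rot":[0,0,0],"jaw":100},
    {"translation":[-0.45,-0.093,0.02],"rot":[0,0,0],"jaw":100},
  ],
)

```text
clock: 3.6
position: [0.4781, -0.2539, 0.2791]
ee_rot: [0.7, 0.714, -0.0, 0.004]
ft_force: [0.2, 0.0, -0.5]
gripper_width: 0.0856
```

```bash
cat > dial.py <<'E'
from h import *
import sys
s=snap('wrist','w_%s.png'%sys.argv[1]); P=cloud(s); H=hsv(s)
o=st();print(o['clock'],o['position'],o['joint_pos'])
reg=(P[...,0]<0.53)&(P[...,0]>0.39)&(P[...,1]>-.40)&(P[...,1]<-.17)
m=reg&(np.abs(P[...,2]-0.045)<0.003); print('console',rect(P[m][:,:2]),np.nanmedian(P[m][:,2]))
m=reg&(P[...,2]>0.07)&(P[...,1]>-.29); q=P[m]; print('bar',len(q),rect(q[:,:2]),np.round(np.nanmean(q,0),4),np.percentile(q[:,2],[50,95]))
m=reg&(mask(s,(0,120,90),(6,255,255))|mask(s,(172,120,90),(180,255,255))); q=P[m]; print('red',len(q),np.round(np.nanmean(q,0),4))
m=reg&mask(s,(45,100,60),(85,255,255)); q=P[m]; print('green',len(q),rect(q[:,:2]),np.round(np.nanmedian(q,0),4))
u,v=proj(s,[0.457,-0.243,0.06]); u,v=int(u),int(v); print(u,v)
im=cv2.cvtColor(s['frame'],cv2.COLOR_RGB2BGR)[max(0,v-60):v+60,max(0,u-80):u+80]
cv2.imwrite('pics/wc_%s.png'%sys.argv[1],cv2.resize(im,None,fx=4,fy=4,interpolation=2))
E
python3 dial.py a
```

```text
3.65 [ 0.4778599  -0.25540001  0.2791451 ] [ 0.07853834  0.36125324  0.41377901  2.01083598 -0.19462789  0.79958652
  0.62232901]
console (array([ 0.4591, -0.2905]), array([0.1094, 0.1899]), 2.32) 0.04528957937463132
bar 27436 (array([ 0.467 , -0.2461]), array([0.1263, 0.0396]), 1.42) [ 0.464  -0.2438  0.3209] [0.33183849 0.34793008]
red 78 [ 0.4797 -0.2104  0.0589]
green 591 (array([ 0.4616, -0.3475]), array([0.0296, 0.0353]), 4.54) [ 0.4617 -0.3428  0.0666]
231 151
```

View pics/wc_a.png

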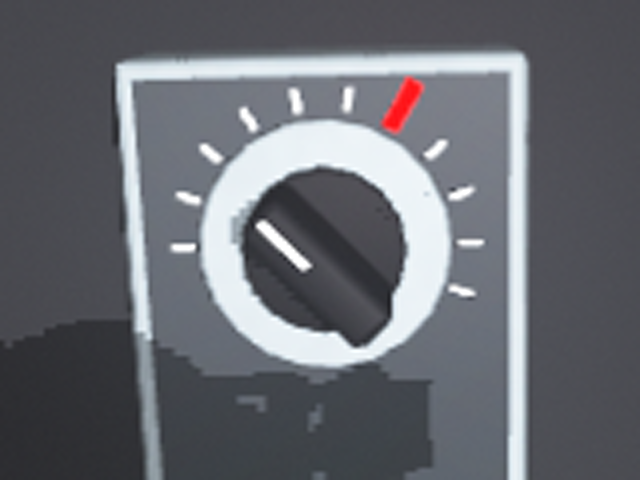

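```bash
sed -i "s/&(P\[...,2\]>0.07)&(P\[...,1\]>-.29)/\&(P[...,2]>0.074)\&(P[...,2]<0.12)\&(P[...,1]>-.29)/" dial.py; cat >> dial.py <<'E'
m=reg&(P[...,2]<.06)&(mask(s,(0,120,90),(6,255,255))|mask(s,(172,120,90),(180,255,255)));v,u=np.nonzero(m);r=ray(s,u.mean(),v.mean(),.045); print('red2',r)
m=reg&(P[...,2]>.074)&(P[...,2]<0.12)&(H[...,2]>150)&(H[...,1]<70); v,u=np.nonzero(m); q=np.array([ray(s,a,b,.086) for a,b in zip(u,v)]); print('pointer',len(q),rect(q[:,:2]), P[m][:,2].mean())
# disc white ring
m=reg&(P[...,2]<.06)&(P[...,1]>-.30)&(H[...,2]>190)&(H[...,1]<60)
m=reg&(P[...,2]>.07)&(P[...,2]<0.12)&(P[...,1]>-.29); v,u=np.nonzero(m)
for lo,hi in ((.05,.06),(.06,.07),(.07,.08),(.08,.09),(.09,.1)): print(lo,(reg&(P[...,1]>-.29)&(P[...,2]>lo)&(P[...,2]<hi)).sum())
E
python3 dial.py b
```

```text
3.7 [ 0.47857985 -0.25267031  0.27896019] [ 0.07556725  0.36075194  0.41150561  2.01173467 -0.19488826  0.7997273
  0.61877719]
console (array([ 0.459, -0.29 ]), array([0.1093, 0.1896]), 2.26) 0.04529424685419989
bar 689 (array([ 0.4568, -0.245 ]), array([0.0143, 0.0417]), 45.86) [ 0.4573 -0.2438  0.0876] [0.08857863 0.09008188]
red 77 [ 0.4814 -0.2128  0.069 ]
green 592 (array([ 0.4616, -0.3457]), array([0.0305, 0.0318]), 68.01) [ 0.4613 -0.3426  0.0667]
231 150
red2 [ 0.47746204 -0.20766639  0.045     ]
pointer 52 (array([ 0.456 , -0.2475]), array([0.0047, 0.0388]), 37.46) 0.08941682632869632
0.05 2015
0.06 114
0.07 68
0.08 602
0.09 44
```

```bash
python3 -c "
from h import *
to([0.4568,-0.2445,0.15],np.radians(45.9))
to([0.4568,-0.2445,0.082],np.radians(45.9))"
```

```text
translation [ 0.0093 -0.0222  0.1288] dist 0.131 rot [ 0.0026  0.0068 -0.7813] deg 44.8
translation [ 0.0096 -0.0226  0.1968] dist 0.198 rot [ 0.0026  0.0068 -0.7813] deg 44.8
```

Emit:
arm_command(
  plan=[
    {"translation":[0.009,-0.022,0.129],"rot":[0.003,0.007,-0.781],"jaw":60},
    {"translation":[0.009,-0.022,0.129],"rot":[0.003,0.007,-0.781],"jaw":60},
    {"translation":[0.009,-0.022,0.129],"rot":[0.003,0.007,-0.781],"jaw":60},
    {"translation":[0.009,-0.022,0.129],"rot":[0.003,0.007,-0.781],"jaw":60},
    {"translation":[0.009,-0.022,0.129],"rot":[0.003,0.007,-0.781],"jaw":60},
    {"translation":[0.009,-0.022,0.129],"rot":[0.003,0.007,-0.781],"jaw":60},
    {"translation":[0.0095,-0.0225,0.16],"rot":[0.003,0.007,-0.781],"jaw":60},
    {"translation":[0.0095,-0.0225,0.196],"rot":[0.003,0.007,-0.781],"jaw":60},
    {"translation":[0.0095,-0.0225,0.196],"rot":[0.003,0.007,-0.781],"jaw":60},
    {"translation":[0.0095,-0.0225,0.196],"rot":[0.003,0.007,-0.781],"jaw":60},
  ],
)

```text
clock: 4.7
position: [0.4568, -0.244, 0.083]
ee_rot: [0.376, 0.927, -0.0, -0.001]
ft_force: [-0.5, -0.7, 0.1]
gripper_width: 0.0512
```

```bash
python3 -c "
from h import *
to([0.4568,-0.2445,0.082],np.radians(45.9)); o=st(); print(o['joint_pos'],o['ft_force'])"
```

```text
translation [-0.0003 -0.0004  0.001 ] dist 0.001 rot [-0.0008 -0.0017 -0.0016] deg 0.1
[ 0.33354979  0.62168828  0.06854041  2.20358974 -0.1261873   0.32171136
  1.30867753] [-0.52022505 -0.71306982  0.09947285]
```

Emit:
arm_command(
  grip_force=40,
  plan=[
    {"translation":[0,0,0.001],"rot":[0,0,0],"jaw":0},
    {"translation":[0,0,0.001],"rot":[0,0,0],"jaw":0},
    {"translation":[0,0,0.001],"rot":[0,0,0],"jaw":0},
    {"translation":[0,0,0.001],"rot":[0,0,0],"jaw":0},
    {"translation":[0,0,0.001],"rot":[0,0,0],"jaw":0},
  ],
)

```text
clock: 5.2
position: [0.4566, -0.2451, 0.0836]
ee_rot: [0.377, 0.926, -0.0, -0.0]
ft_force: [-2.8, -2.4, 10.1]
gripper_width: 0.0135
```

Emit:
arm_command(
  plan=[
    {"translation":[0,0,0],"rot":[0,0,0.15],"jaw":0},
    {"translation":[0,0,0],"rot":[0,0,0.3],"jaw":0},
    {"translation":[0,0,0],"rot":[0,0,0.45],"jaw":0},
    {"translation":[0,0,0],"rot":[0,0,0.6],"jaw":0},
    {"translation":[0,0,0],"rot":[0,0,0.75],"jaw":0},
    {"translation":[0,0,0],"rot":[0,0,0.9],"jaw":0},
    {"translation":[0,0,0],"rot":[0,0,1.05],"jaw":0},
    {"translation":[0,0,0],"rot":[0,0,1.2],"jaw":0},
    {"translation":[0,0,0],"rot":[0,0,1.31],"jaw":0},
    {"translation":[0,0,0],"rot":[0,0,1.31],"jaw":0},
  ],
)

```text
clock: 6.2
position: [0.4569, -0.2451, 0.0838]
ee_rot: [0.864, 0.504, -0.0, 0.001]
ft_force: [-0.0, -1.7, -8.7]
gripper_width: 0.0131
```

Emit:
arm_command(
  plan=[
    {"translation":[0,0,0],"rot":[0,0,0],"jaw":0},
    {"translation":[0,0,0],"rot":[0,0,0],"jaw":0},
    {"translation":[0,0,0],"rot":[0,0,0],"jaw":60},
    {"translation":[0,0,0],"rot":[0,0,0],"jaw":60},
    {"translation":[0,0,0],"rot":[0,0,0],"jaw":60},
    {"translation":[0,0,0],"rot":[0,0,0],"jaw":60},
  ],
)

```text
clock: 6.8
position: [0.457, -0.2452, 0.0841]
ee_rot: [0.863, 0.504, -0.0, 0.001]
ft_force: [0.2, -0.3, -1.0]
gripper_width: 0.0516
```

```bash
python3 -c "
from h import *
P,Q=tool(); y=Q.as_matrix()[:,1]; print(P,np.degrees(np.arctan2(y[1],y[0])))
to([0.4568,-0.2500,0.29],np.radians(2))"
```

```text
[ 0.45704579 -0.24517548  0.08412267] -29.418309086190515
translation [-0.0045  0.0024 -0.2059] dist 0.206 rot [ 0.0009  0.0013 -0.5484] deg 31.4
```

Emit:
arm_command(
  plan=[
    {"translation":[0,0,-0.05],"rot":[0,0,0],"jaw":60},
    {"translation":[-0.004,0.002,-0.1],"rot":[0,0,0],"jaw":60},
    {"translation":[-0.004,0.002,-0.206],"rot":[0,0,-0.548],"jaw":100},
    {"translation":[-0.004,0.002,-0.206],"rot":[0,0,-0.548],"jaw":100},
    {"translation":[-0.004,0.002,-0.206],"rot":[0,0,-0.548],"jaw":100},
    {"translation":[-0.004,0.002,-0.206],"rot":[0,0,-0.548],"jaw":100},
    {"translation":[-0.004,0.002,-0.206],"rot":[0,0,-0.548],"jaw":100},
  ],
)

```text
clock: 7.5
position: [0.4566, -0.2492, 0.2909]
ee_rot: [0.694, 0.72, 0.0, 0.001]
ft_force: [0.2, -0.1, 0.8]
gripper_width: 0.0854
```

```bash
python3 dial.py c; python3 -c "
from h import *
to([0.645,-0.17,0.30],np.radians(6))"
```

```text
7.55 [ 0.45646065 -0.24927815  0.29038809] [-0.03436488  0.3390462   0.56892713  2.04396393 -0.24653905  0.82256298
  0.70986127]
console (array([ 0.4587, -0.29  ]), array([0.1101, 0.1907]), 2.08) 0.04528025438613403
bar 611 (array([ 0.4569, -0.2451]), array([0.0421, 0.0142]), 61.04) [ 0.457  -0.2436  0.0879] [0.08870854 0.09010528]
red 66 [ 0.4777 -0.2087  0.0506]
green 557 (array([ 0.4621, -0.3461]), array([0.0295, 0.0339]), 43.61) [ 0.4612 -0.3427  0.0668]
252 155
red2 [ 0.47732697 -0.20798555  0.045     ]
pointer 53 (array([ 0.4545, -0.2457]), array([0.039 , 0.0119]), 66.78) 0.08913787232116169
0.05 1954
0.06 92
0.07 48
0.08 544
0.09 39
translation [ 0.0731  0.191  -0.0095] dist 0.205 rot [ 0.0011  0.0011 -0.0724] deg 4.2
```

View pics/wc_c.png

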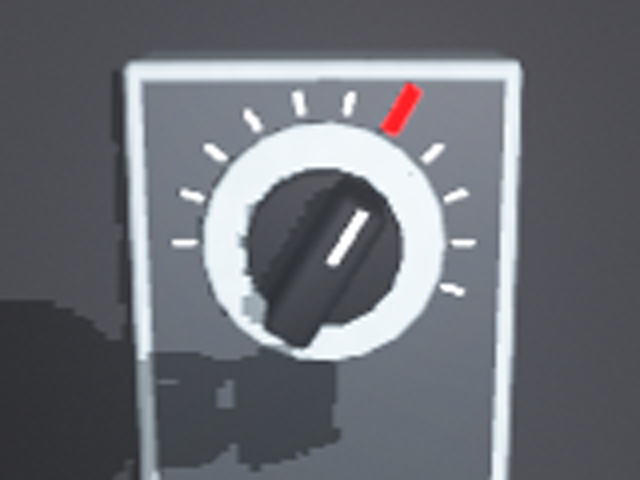

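The dial's white pointer (crop about 345,240) lines up with the red mark (403,110), and the bar is at 61.0° against 61.1° for the mark. Next is the chute.

Emit:
arm_command(
  plan=[
    {"translation":[0.073,0.191,-0.01],"rot":[0,0,-0.072],"jaw":100},
    {"translation":[0.073,0.191,-0.01],"rot":[0,0,-0.072],"jaw":100},
    {"translation":[0.073,0.191,-0.01],"rot":[0,0,-0.072],"jaw":100},
    {"translation":[0.073,0.191,-0.01],"rot":[0,0,-0.072],"jaw":100},
    {"translation":[0.073,0.191,-0.01],"rot":[0,0,-0.072],"jaw":100},
    {"translation":[0.073,0.191,-0.01],"rot":[0,0,-0.072],"jaw":100},
  ],
)

```text
clock: 8.15
position: [0.6456, -0.169, 0.2988]
ee_rot: [0.669, 0.743, -0.001, 0.0]
ft_force: [-0.9, -0.3, 0.3]
gripper_width: 0.0853
```

```bash
cat > chute.py <<'E'
from h import *
import sys
s=snap('wrist'); P=cloud(s); H=hsv(s)
o=st();print(o['clock'],o['position'],o['ee_rot'])
reg=(P[...,0]<0.72)&(P[...,0]>0.57)&(P[...,1]>-.36)&(P[...,1]<-.08)&(P[...,2]<.16)
m=reg&(P[...,2]>0.025); print('chute',rect(P[m][:,:2]))
m=reg&mask(s,(110,100,30),(135,255,255)); n,l,a,c=cv2.connectedComponentsWithStats(m.astype(np.uint8))
for i in range(1,n):
    if a[i,4]>15: print('blue',a[i,4],np.round(c[i]),np.round(np.nanmedian(P[l==i],0),4))
for t in ('barrel1_mid','barrel1_stub','chute_end'):
    print(t,[(np.round(d['point'],3).tolist(),round(d['p'],2)) for d in spotter.spot_in('wrist',t)])
u,v=proj(s,[0.64,-0.17,0.06]); u,v=int(u),int(v); print(u,v)
y0,x0=max(0,v-90),max(0,u-110)
cv2.imwrite('pics/ch_%s.png'%sys.argv[1],cv2.resize(cv2.cvtColor(s['frame'],cv2.COLOR_RGB2BGR)[y0:v+90,x0:u+110],None,fx=3,fy=3,interpolation=2)); print('crop origin',x0,y0)
np.savez('ch_%s.npz'%sys.argv[1],P=P,f=s['frame'])
E
python3 chute.py a
```

```text
8.2 [ 0.64428567 -0.1702688   0.29929629] [ 6.69944681e-01  7.42410329e-01 -1.01366008e-03  3.18484208e-05]
chute (array([ 0.6455, -0.2199]), array([0.0631, 0.217 ]), 7.44)
blue 310 [223. 138.] [ 0.6121 -0.1468  0.0678]
blue 113 [225. 180.] [ 0.6189 -0.1888  0.0831]
blue 104 [227. 208.] [ 0.6236 -0.2163  0.0913]
barrel1_mid [([0.63, -0.126, 0.064], 0.81)]
barrel1_stub [([0.633, -0.126, 0.068], 0.6)]
chute_end [([0.652, -0.262, 0.09], 0.68)]
247 159
crop origin 137 69
```

View pics/ch_a.png

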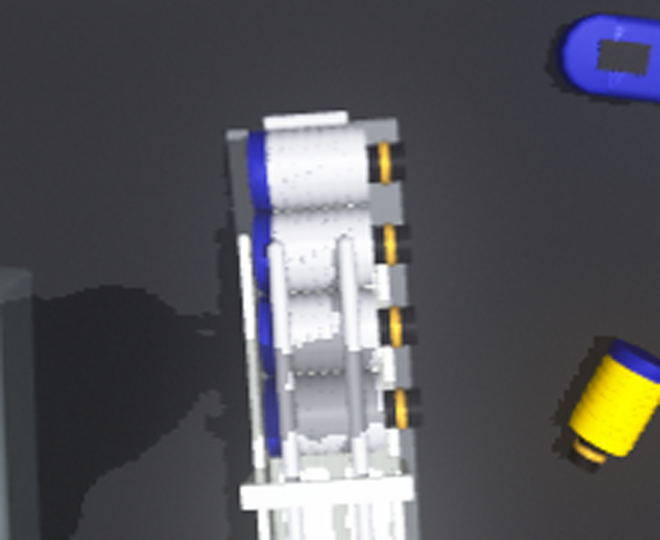

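```bash
cat > bar.py <<'E'
from h import *
import sys
s=snap('wrist'); P=cloud(s)
a=np.radians(7.4); c=np.array([.635,-.13])
ex=np.array([np.cos(a),np.sin(a)]); ey=np.array([-ex[1],ex[0]])
X=(P[...,:2]-c)@ex; Y=(P[...,:2]-c)@ey
m=(np.abs(X)<.06)&(np.abs(Y)<.05)&(P[...,2]>.03)&(P[...,2]<.12)
x,y,z=X[m],Y[m],P[m][:,2]
for lo in np.arange(-.036,.04,.004):
    k=(x>lo)&(x<lo+.004)&(y>-.017)&(y<.03)
    if k.sum()>3:
        t=z[k].max(); kk=k&(z>t-.002); print(round(lo,3),k.sum(),'ztop',np.round(np.percentile(z[k],97),4),'ycrest',np.round(np.median(y[kk]),4),'y',np.round([y[k].min(),y[k].max()],4))
# circle fit of body cross-section
k=(x>-.015)&(x<.008)&(y>-.012)&(y<.018)&(z>.055)
A=np.c_[y[k],z[k],np.ones(k.sum())]; b=-(y[k]**2+z[k]**2); w=np.linalg.lstsq(A,b,rcond=None)[0]; print('circle',-w[0]/2,-w[1]/2,np.sqrt(w[0]**2/4+w[1]**2/4-w[2]),k.sum())
P0,Q=tool(); T=Q.inv().apply((P-P0).reshape(-1,3)); r=T[(np.abs(T[:,0])<.02)&(np.abs(T[:,1])>.03)&(np.abs(T[:,1])<.065)&(np.abs(T[:,2])<.05)]
print('finger',len(r),r.max(0) if len(r) else '',r.min(0) if len(r) else '')
r0=r[r[:,2]>r[:,2].max()-.004]; print(r0.min(0),r0.max(0))
E
python3 bar.py
```

```text
-0.032 6 ztop 0.0673 ycrest -0.0085 y [-0.0167 -0.0068]
-0.028 111 ztop 0.0691 ycrest -0.0024 y [-0.0168  0.0124]
-0.024 116 ztop 0.0687 ycrest -0.0027 y [-0.017   0.0152]
-0.02 114 ztop 0.0688 ycrest -0.0027 y [-0.0169  0.0161]
-0.016 118 ztop 0.0693 ycrest -0.0028 y [-0.0169  0.0161]
-0.012 123 ztop 0.0693 ycrest -0.0019 y [-0.017   0.0159]
-0.008 123 ztop 0.0694 ycrest -0.0031 y [-0.0169  0.0167]
-0.004 114 ztop 0.0691 ycrest -0.0022 y [-0.017   0.0168]
-0.0 124 ztop 0.0689 ycrest -0.0023 y [-0.017   0.0167]
0.004 116 ztop 0.0692 ycrest -0.0014 y [-0.017   0.0166]
0.008 115 ztop 0.0689 ycrest -0.0015 y [-0.0165  0.0134]
0.012 54 ztop 0.0678 ycrest -0.0037 y [-0.0165  0.0134]
0.016 52 ztop 0.0622 ycrest -0.0004 y [-0.0074  0.0068]
0.02 53 ztop 0.0611 ycrest -0.0004 y [-0.0072  0.0067]
0.024 34 ztop 0.0615 ycrest 0.0005 y [-0.0064  0.0066]
circle -0.0011207755076589568 0.05475287286746536 0.013770036750772721 529
finger 14411 [0.01464492 0.06499791 0.00703816] [-0.01283221 -0.06498553 -0.04999992]
[-0.01016246 -0.04252977  0.00306368] [0.01015127 0.04357287 0.00703816]
```

```bash
python3 -c "
from h import *
to([0.634,-0.1305,0.13],np.radians(7.4))
P=np.load('ch_a.npz')['P']
for y in np.arange(-.24,-.1,.02):
    m=(P[...,0]>.58)&(P[...,0]<.7)&(P[...,1]>y)&(P[...,1]<y+.02)&(P[...,2]<.2); print(round(y,2),P[m][:,2].max().round(3))"
```

```text
translation [ 0.0417 -0.0057  0.1707] dist 0.176 rot [ 0.0008  0.0011 -0.0275] deg 1.6
-0.24 0.116
-0.22 0.105
-0.2 0.1
-0.18 0.095
-0.16 0.088
-0.14 0.071
-0.12 0.065
```

Emit:
arm_command(
  plan=[
    {"translation":[0.042,-0.006,0.17],"rot":[0,0,-0.027],"jaw":78},
    {"translation":[0.042,-0.006,0.17],"rot":[0,0,-0.027],"jaw":78},
    {"translation":[0.042,-0.006,0.17],"rot":[0,0,-0.027],"jaw":78},
    {"translation":[0.042,-0.006,0.17],"rot":[0,0,-0.027],"jaw":78},
    {"translation":[0.042,-0.006,0.17],"rot":[0,0,-0.027],"jaw":78},
    {"translation":[0.042,-0.006,0.17],"rot":[0,0,-0.027],"jaw":78},
  ],
)

```text
clock: 9.0
position: [0.6336, -0.1314, 0.1317]
ee_rot: [0.661, 0.751, -0.0, 0.001]
ft_force: [0.7, 0.2, 0.8]
gripper_width: 0.0669
```

```bash
python3 bar.py | tail -12; python3 -c "
from h import *
to([0.634,-0.1305,0.058],np.radians(7.4)); print(st()['gripper_width'])"
```

```text
-0.004 390 ztop 0.069 ycrest -0.0017 y [-0.017   0.0169]
-0.0 373 ztop 0.0687 ycrest -0.0017 y [-0.0169  0.0177]
0.004 386 ztop 0.0691 ycrest -0.0012 y [-0.0169  0.0177]
0.008 338 ztop 0.0687 ycrest -0.0027 y [-0.017   0.0136]
0.012 185 ztop 0.0683 ycrest -0.0018 y [-0.0169  0.013 ]
0.016 147 ztop 0.0619 ycrest -0.0006 y [-0.0079  0.0073]
0.02 140 ztop 0.0614 ycrest -0.0007 y [-0.008  0.007]
0.024 104 ztop 0.0614 ycrest 0.0 y [-0.0065  0.0065]
0.032 13 ztop 0.12 ycrest -0.0006 y [-0.0085  0.0069]
circle -0.0014885410600994162 0.05466399949024207 0.013804016233537452 1594
finger 17278 [0.01693044 0.06499897 0.01363883] [-0.01284894 -0.06499338 -0.04999969]
[-0.01050604 -0.03985033  0.00964976] [0.01104446 0.03871028 0.01363883]
translation [ 0.0014 -0.0004  0.0745] dist 0.075 rot [ 0.0028  0.0023 -0.002 ] deg 0.2
0.06658169614612645
```

Emit:
arm_command(
  grip_force=35,
  plan=[
    {"translation":[0.001,0,0.04],"rot":[0.003,0.002,0],"jaw":78},
    {"translation":[0.001,0,0.0735],"rot":[0.003,0.002,0],"jaw":78},
    {"translation":[0.001,0,0.0735],"rot":[0.003,0.002,0],"jaw":78},
    {"translation":[0.001,0,0.0735],"rot":[0.003,0.002,0],"jaw":60},
    {"translation":[0.001,0,0.0735],"rot":[0.003,0.002,0],"jaw":40},
    {"translation":[0.001,0,0.0735],"rot":[0.003,0.002,0],"jaw":40},
    {"translation":[0.001,0,0.0735],"rot":[0.003,0.002,0],"jaw":40},
    {"translation":[0.001,0,0.0735],"rot":[0.003,0.002,0],"jaw":40},
  ],
)

```text
clock: 9.85
position: [0.6355, -0.1315, 0.0607]
ee_rot: [0.661, 0.751, 0.0, 0.001]
ft_force: [0.3, -2.3, 8.1]
gripper_width: 0.0554
```

```bash
python3 -c "
from h import *
P,Q=tool();print(P,st()['gripper_width'],st()['ft_force'])
s=snap('top'); nestfit(s)
to([P[0],P[1],0.16]); to([.56,.10,.16],np.radians(2))"
```

```text
[ 0.63552239 -0.13153486  0.06067816] 0.055403301762715344 [ 0.31711975 -2.26700981  8.09314234]
orange [185 129  45  25 847] zmed 0.018 (array([0.7698, 0.094 ]), array([0.1325, 0.0669]), 85.43)
translation [-0.0001  0.0003 -0.0993] dist 0.099 rot [0. 0. 0.] deg 0.0
translation [ 0.2391 -0.0454 -0.0998] dist 0.263 rot [0.0028 0.0014 0.092 ] deg 5.3
```

Emit:
arm_command(
  plan=[
    {"translation":[0,0,-0.02],"rot":[0,0,0],"jaw":40},
    {"translation":[0,0,-0.05],"rot":[0,0,0],"jaw":40},
    {"translation":[0,0,-0.09],"rot":[0,0,0],"jaw":40},
    {"translation":[0.03,-0.01,-0.13],"rot":[0,0,0.02],"jaw":40},
    {"translation":[0.07,-0.02,-0.16],"rot":[0,0,0.05],"jaw":40},
    {"translation":[0.11,-0.03,-0.18],"rot":[0,0,0.08],"jaw":40},
    {"translation":[0.15,-0.04,-0.18],"rot":[0,0,0.092],"jaw":40},
    {"translation":[0.19,-0.045,-0.18],"rot":[0,0,0.092],"jaw":40},
    {"translation":[0.225,-0.045,-0.18],"rot":[0,0,0.092],"jaw":40},
    {"translation":[0.225,-0.045,-0.18],"rot":[0,0,0.092],"jaw":40},
  ],
)

```text
clock: 10.9
position: [0.5609, 0.0923, 0.2402]
ee_rot: [0.692, 0.722, 0.001, 0.0]
ft_force: [-0.2, -1.2, -1.1]
gripper_width: 0.0556
```

```bash
cat > nest.py <<'E'
from h import *
import sys
s=snap('wrist','n_%s.png'%sys.argv[1]); P=cloud(s); P0,Q=tool(); o=st(); print(o['clock'],P0,o['gripper_width'])
nestfit(s)
H=hsv(s)
m=(np.abs(P[...,2]-0.027)<0.004)&(H[...,1]<60)&(H[...,2]>180)&(P[...,0]<0.74)&(P[...,0]>0.38)&(P[...,1]>0)&(P[...,1]<.35); q=P[m]; print('fence',rect(q[:,:2]))
# nest fit: high (ridge) orange points and base points -> edges
m=mask(s,(3,130,60),(20,255,255))&(P[...,0]<.7)
q=P[m&(np.abs(P[...,2]-.027)<.005)]; print('base',rect(q[:,:2]),np.median(q[:,2]))
q=P[m&(P[...,2]>.035)&(P[...,2]<.045)]; print('ridge',rect(q[:,:2]),len(q))
T=Q.inv().apply((P-P0).reshape(-1,3)).reshape(P.shape)
k=(np.abs(T[...,0])<.025)&(np.abs(T[...,1])<.027)&(np.abs(T[...,2])<.03)
t=T[k]
if len(t)>50:
    print('held: x',np.percentile(t[:,0],[1,50,99]).round(4),'y',np.percentile(t[:,1],[1,99]).round(4),'z',np.percentile(t[:,2],[1,50,99]).round(4))
f=T[(np.abs(T[...,0])<.02)&(np.abs(T[...,1])>.0285)&(np.abs(T[...,1])<.06)&(T[...,2]>0)&(T[...,2]<.03)]
if len(f): print('tipz',np.percentile(f[:,2],[50,95,99]))
np.savez('n.npz',P=P,T=T,f=s['frame'])
E
python3 nest.py a
```

```text
10.95 [0.56135503 0.0892745  0.24036141] 0.055365641604236356
orange [  197     0   113   217 14740] zmed 0.0274 (array([0.563 , 0.1405]), array([0.212 , 0.1171]), 87.91)
orange [ 397  108   83  120 6490] zmed 0.018 (array([0.7753, 0.0897]), array([0.1364, 0.0734]), 85.17)
fence (array([0.5972, 0.1492]), array([0.1396, 0.2024]), 5.18)
base (array([0.5642, 0.1439]), array([0.2101, 0.1153]), 87.95) 0.027263959993208298
ridge (array([0.565 , 0.1439]), array([0.2053, 0.0541]), 87.55) 1496
held: x [-0.0076  0.0091  0.0179] y [-0.0266  0.026 ] z [-0.0083 -0.0042  0.0106]
tipz [0.00464011 0.01102618 0.01207223]
```

View pics/n_a.png

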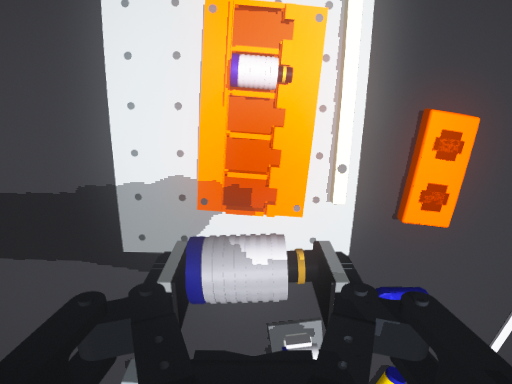

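```bash
python3 -c "
from h import *
to([.5613,.063,.10],np.radians(-2.07))"
```

```text
translation [-0.0262 -0.0015  0.1404] dist 0.143 rot [0.0027 0.0001 0.0762] deg 4.4
```

Emit:
arm_command(
  plan=[
    {"translation":[-0.026,-0.0015,0.05],"rot":[0.003,0,0.076],"jaw":40},
    {"translation":[-0.026,-0.0015,0.1],"rot":[0.003,0,0.076],"jaw":40},
    {"translation":[-0.026,-0.0015,0.14],"rot":[0.003,0,0.076],"jaw":40},
    {"translation":[-0.026,-0.0015,0.14],"rot":[0.003,0,0.076],"jaw":40},
    {"translation":[-0.026,-0.0015,0.14],"rot":[0.003,0,0.076],"jaw":40},
    {"translation":[-0.026,-0.0015,0.14],"rot":[0.003,0,0.076],"jaw":40},
  ],
)

```text
clock: 11.55
position: [0.5626, 0.0627, 0.1026]
ee_rot: [0.72, 0.694, 0.001, 0.001]
ft_force: [-0.8, 0.5, -0.1]
gripper_width: 0.0552
```

```bash
python3 nest.py b; python3 -c "
from h import *
to([.5613,.063,.05],np.radians(-2.07))"
```

```text
11.6 [0.56267343 0.06304789 0.10273145] 0.05554880991109053
orange [  146     0   207   251 42968] zmed 0.0273 (array([0.563 , 0.1134]), array([0.1489, 0.1238]), 87.76)
orange [ 478   82   34  158 2690] zmed 0.0136 (array([0.7408, 0.0792]), array([0.0265, 0.1215]), 8.69)
fence (array([0.6545, 0.1195]), array([0.0149, 0.1327]), 1.44)
base (array([0.5633, 0.1134]), array([0.1489, 0.1157]), 87.84) 0.027222850069220886
ridge (array([0.5633, 0.1105]), array([0.1372, 0.0537]), 87.08) 4488
held: x [-0.011   0.0056  0.0145] y [-0.0269  0.026 ] z [-0.0191 -0.0044  0.0102]
tipz [0.00471051 0.01055365 0.01198382]
translation [-0.0001 -0.0015  0.0527] dist 0.053 rot [ 0.0032 -0.0007 -0.0002] deg 0.2
```

Emit:
arm_command(
  plan=[
    {"translation":[0.0005,-0.0015,0.025],"rot":[0.003,0,0],"jaw":40},
    {"translation":[0.0005,-0.0015,0.04],"rot":[0.003,0,0],"jaw":40},
    {"translation":[0.0005,-0.0015,0.05],"rot":[0.003,0,0],"jaw":40},
    {"translation":[0.0005,-0.0015,0.053],"rot":[0.003,0,0],"jaw":40},
    {"translation":[0.0005,-0.0015,0.054],"rot":[0.003,0,0],"jaw":40},
    {"translation":[0.0005,-0.0015,0.054],"rot":[0.003,0,0],"jaw":40},
  ],
)

```text
clock: 12.2
position: [0.5617, 0.0636, 0.0495]
ee_rot: [0.72, 0.694, 0.001, 0.0]
ft_force: [0.2, -0.7, -0.9]
gripper_width: 0.0551
```

Emit:
arm_command(
  plan=[
    {"translation":[0,0,0.001],"rot":[0,0,0],"jaw":40},
    {"translation":[0,0,0.001],"rot":[0,0,0],"jaw":78},
    {"translation":[0,0,0.001],"rot":[0,0,0],"jaw":78},
    {"translation":[0,0,0.001],"rot":[0,0,0],"jaw":78},
    {"translation":[0,0,-0.04],"rot":[0,0,0],"jaw":78},
    {"translation":[0,0,-0.08],"rot":[0,0,0],"jaw":78},
    {"translation":[-0.03,0,-0.13],"rot":[0,0,0],"jaw":78},
    {"translation":[-0.06,0,-0.17],"rot":[0,0,0],"jaw":78},
    {"translation":[-0.06,0,-0.17],"rot":[0,0,0],"jaw":78},
    {"translation":[-0.06,0,-0.17],"rot":[0,0,0],"jaw":78},
  ],
)

```text
clock: 13.2
position: [0.5598, 0.0027, 0.2208]
ee_rot: [0.72, 0.694, 0.002, 0.001]
ft_force: [0.8, 0.1, -0.7]
gripper_width: 0.0667
```

```bash
python3 nest.py c; cat > inn.py <<'E'
from h import *
# barrels in nest: nest pose args cx cy yawdeg
import sys
cx,cy,yw=map(float,sys.argv[1:4]); a=np.radians(yw)
D=np.load('n.npz'); P=D['P']; X=P[...,0]-cx; Y=P[...,1]-cy
x=X*np.cos(a)+Y*np.sin(a); y=-X*np.sin(a)+Y*np.cos(a); z=P[...,2]-.012
hs=cv2.cvtColor(D['f'],cv2.COLOR_RGB2HSV)
notor=~((hs[...,0]<22)&(hs[...,1]>130))
for p in (-.08,-.04,0,.04,.08):
    m=(np.abs(y-p)<.014)&(np.abs(x)<.035)&(z>.02)&(z<.06)&notor
    if m.sum()<40: print(p,'empty',m.sum()); continue
    st_=m&(z>.03)&(z<.040)&(np.abs(y-p)<.006)&(x>.016)
    print(p,m.sum(),'ztop',np.percentile(z[m],98).round(4),'x',np.percentile(x[m],[1,99]).round(4),'ycrest',np.median(y[m&(z>np.percentile(z[m],90))]).round(4),'stub',st_.sum())
E
python3 inn.py .5642 .144 -2.07; python3 -c "
from h import *
to([0.645,-0.17,0.25],np.radians(7.4))"
```

```text
13.25 [0.55925587 0.00399234 0.21938749] 0.06705958710365577
orange [ 188    0  100  133 6229] zmed 0.0275 (array([0.55  , 0.0979]), array([0.1165, 0.095 ]), 87.95)
orange [ 418    0   82  139 8547] zmed 0.018 (array([0.7754, 0.0934]), array([0.1366, 0.0739]), 85.61)
fence (array([0.608 , 0.0699]), array([0.1831, 0.0896]), 36.13)
base (array([0.5625, 0.0977]), array([0.1169, 0.1152]), 87.8) 0.02734104141629301
ridge (array([0.5641, 0.0974]), array([0.1118, 0.0547]), 87.64) 507
tipz [0.00384669 0.00940348 0.01053115]
-0.08 1763 ztop 0.0456 x [-0.0255  0.0277] ycrest -0.0798 stub 174
-0.04 106 ztop 0.0285 x [0.0175 0.026 ] ycrest -0.0497 stub 0
0 54 ztop 0.0285 x [0.018  0.0266] ycrest -0.0128 stub 0
0.04 empty 0
0.08 empty 0
translation [-0.1707  0.0921 -0.0308] dist 0.196 rot [ 0.0018 -0.0017 -0.1656] deg 9.5
```

```bash
python3 -c "
from h import *
to([0.634,-0.1305,0.13],np.radians(7.4))"
```

```text
translation [-0.1318  0.0794  0.0893] dist 0.178 rot [ 0.0018 -0.0017 -0.1656] deg 9.5
```

Emit:
arm_command(
  plan=[
    {"translation":[-0.132,0.079,0.05],"rot":[0.002,-0.002,-0.166],"jaw":78},
    {"translation":[-0.132,0.079,0.05],"rot":[0.002,-0.002,-0.166],"jaw":78},
    {"translation":[-0.132,0.079,0.05],"rot":[0.002,-0.002,-0.166],"jaw":78},
    {"translation":[-0.132,0.079,0.089],"rot":[0.002,-0.002,-0.166],"jaw":78},
    {"translation":[-0.132,0.079,0.089],"rot":[0.002,-0.002,-0.166],"jaw":78},
    {"translation":[-0.132,0.079,0.089],"rot":[0.002,-0.002,-0.166],"jaw":78},
    {"translation":[-0.132,0.079,0.089],"rot":[0.002,-0.002,-0.166],"jaw":78},
  ],
)

```text
clock: 13.95
position: [0.6336, -0.129, 0.1305]
ee_rot: [0.659, 0.752, 0.0, -0.0]
ft_force: [-0.2, 0.1, 0.6]
gripper_width: 0.0668
```

```bash
python3 bar.py ; python3 -c "
from h import *
to([0.634,-0.1305,0.059],np.radians(7.4)); print(st()['gripper_width'])"
```

```text
-0.036 21 ztop 0.1199 ycrest 0.003 y [-0.0046  0.0093]
-0.032 28 ztop 0.0675 ycrest 0.0039 y [0.0014 0.0119]
-0.028 297 ztop 0.069 ycrest -0.0021 y [-0.017   0.0122]
-0.024 345 ztop 0.0689 ycrest -0.0019 y [-0.017   0.0165]
-0.02 363 ztop 0.0691 ycrest -0.0019 y [-0.017   0.0165]
-0.016 376 ztop 0.0688 ycrest -0.0024 y [-0.017   0.0165]
-0.012 361 ztop 0.069 ycrest -0.0014 y [-0.017   0.0172]
-0.008 391 ztop 0.0688 ycrest -0.0022 y [-0.017   0.0172]
-0.004 355 ztop 0.069 ycrest -0.0015 y [-0.017   0.0173]
-0.0 417 ztop 0.069 ycrest -0.002 y [-0.017   0.0173]
0.004 376 ztop 0.069 ycrest -0.0009 y [-0.0169  0.0172]
0.008 349 ztop 0.0689 ycrest -0.002 y [-0.017   0.0139]
0.012 214 ztop 0.0684 ycrest -0.0014 y [-0.0169  0.0133]
0.016 142 ztop 0.0618 ycrest 0.0006 y [-0.0088  0.007 ]
0.02 143 ztop 0.0617 ycrest -0.0003 y [-0.0071  0.0073]
0.024 124 ztop 0.0614 ycrest -0.0007 y [-0.0074  0.0067]
0.032 26 ztop 0.1199 ycrest 0.002 y [-0.006   0.0098]
circle -0.0014088915814931015 0.05472427003108397 0.013737778389891247 1583
finger 17151 [0.01700091 0.06497744 0.013612  ] [-0.01272171 -0.06496765 -0.04999828]
[-0.01113419 -0.03907345  0.00962807] [0.01075935 0.03429947 0.013612  ]
translation [-0.0014 -0.0001  0.0721] dist 0.072 rot [ 0.0007 -0.0002  0.0022] deg 0.1
0.06690837154600256
```

Emit:
arm_command(
  grip_force=35,
  plan=[
    {"translation":[-0.0015,0,0.04],"rot":[0,0,0],"jaw":78},
    {"translation":[-0.0015,0,0.073],"rot":[0,0,0],"jaw":78},
    {"translation":[-0.0015,0,0.073],"rot":[0,0,0],"jaw":78},
    {"translation":[-0.0015,0,0.073],"rot":[0,0,0],"jaw":60},
    {"translation":[-0.0015,0,0.073],"rot":[0,0,0],"jaw":40},
    {"translation":[-0.0015,0,0.073],"rot":[0,0,0],"jaw":40},
    {"translation":[-0.0015,0,0.073],"rot":[0,0,0],"jaw":40},
    {"translation":[-0.0015,0,0.04],"rot":[0,0,0],"jaw":40},
    {"translation":[-0.0015,0,0.0],"rot":[0,0,0],"jaw":40},
    {"translation":[-0.0015,0,-0.04],"rot":[0,0,0],"jaw":40},
  ],
)

```text
clock: 15.0
position: [0.6339, -0.1309, 0.1728]
ee_rot: [0.659, 0.752, 0.0, 0.0]
ft_force: [1.2, 0.4, -0.9]
gripper_width: 0.055
```

```bash
python3 -c "
from h import *
to([.562,.08,.20],np.radians(-2.07)); o=st(); print(o['gripper_width'],o['ft_force'])"
```

```text
translation [ 0.2185 -0.0437 -0.0273] dist 0.224 rot [6.00e-04 1.00e-04 1.67e-01] deg 9.6
0.05497470900980374 [ 1.21828296  0.39413808 -0.88667685]
```

Emit:
arm_command(
  plan=[
    {"translation":[0.045,-0.009,-0.027],"rot":[0,0,0.05],"jaw":40},
    {"translation":[0.09,-0.018,-0.027],"rot":[0,0,0.1],"jaw":40},
    {"translation":[0.135,-0.027,-0.027],"rot":[0,0,0.15],"jaw":40},
    {"translation":[0.175,-0.035,-0.027],"rot":[0,0,0.167],"jaw":40},
    {"translation":[0.205,-0.041,-0.027],"rot":[0,0,0.167],"jaw":40},
    {"translation":[0.2185,-0.0437,-0.027],"rot":[0,0,0.167],"jaw":40},
    {"translation":[0.2185,-0.0437,-0.027],"rot":[0,0,0.167],"jaw":40},
    {"translation":[0.2185,-0.0437,-0.027],"rot":[0,0,0.167],"jaw":40},
  ],
)

```text
clock: 15.8
position: [0.5626, 0.0789, 0.2002]
ee_rot: [0.72, 0.694, 0.0, 0.001]
ft_force: [0.3, -0.9, -0.4]
gripper_width: 0.055
```

```bash
python3 nest.py d; python3 inn.py .5642 .144 -2.07;python3 -c "
from h import *
to([.5628,.1035,.10],np.radians(-2.07));to([.5628,.1035,.0485],np.radians(-2.07))"
```

```text
15.85 [0.56270322 0.07827181 0.20014714] 0.055216787342738195
orange [  181     0   137   217 19852] zmed 0.0274 (array([0.5624, 0.1333]), array([0.1877, 0.118 ]), 87.92)
orange [ 418   80   87  134 8394] zmed 0.018 (array([0.7757, 0.0898]), array([0.1372, 0.0743]), 85.41)
fence (array([0.6095, 0.138 ]), array([0.1042, 0.1716]), 1.37)
base (array([0.5639, 0.1332]), array([0.1877, 0.1154]), 87.94) 0.0272230552823699
ridge (array([0.5649, 0.1281]), array([0.1742, 0.055 ]), 88.23) 2410
held: x [-0.0118  0.0047  0.0135] y [-0.0269  0.026 ] z [-0.0152 -0.0059  0.0092]
tipz [0.00474863 0.01068588 0.01198534]
-0.08 1679 ztop 0.0456 x [-0.0263  0.0273] ycrest -0.0798 stub 132
-0.04 empty 0
0 empty 0
0.04 2156 ztop 0.0457 x [-0.0274  0.0237] ycrest 0.0402 stub 91
0.08 empty 0
translation [ 0.0253 -0.001   0.1001] dist 0.103 rot [ 0.0018  0.0008 -0.0018] deg 0.2
translation [ 0.0253 -0.0011  0.1516] dist 0.154 rot [ 0.0018  0.0008 -0.0018] deg 0.2
```

Emit:
arm_command(
  plan=[
    {"translation":[0.026,-0.001,0.05],"rot":[0.002,0.001,-0.002],"jaw":40},
    {"translation":[0.026,-0.001,0.1],"rot":[0.002,0.001,-0.002],"jaw":40},
    {"translation":[0.026,-0.001,0.12],"rot":[0.002,0.001,-0.002],"jaw":40},
    {"translation":[0.026,-0.001,0.13],"rot":[0.002,0.001,-0.002],"jaw":40},
    {"translation":[0.026,-0.001,0.14],"rot":[0.002,0.001,-0.002],"jaw":40},
    {"translation":[0.026,-0.001,0.148],"rot":[0.002,0.001,-0.002],"jaw":40},
    {"translation":[0.026,-0.001,0.152],"rot":[0.002,0.001,-0.002],"jaw":40},
    {"translation":[0.026,-0.001,0.153],"rot":[0.002,0.001,-0.002],"jaw":40},
  ],
)

```text
clock: 16.65
position: [0.5635, 0.1042, 0.0477]
ee_rot: [0.72, 0.694, 0.001, 0.0]
ft_force: [-1.3, -0.7, 7.2]
gripper_width: 0.0556
```

Emit:
arm_command(
  plan=[
    {"translation":[0,0,0],"rot":[0,0,0],"jaw":78},
    {"translation":[0,0,0],"rot":[0,0,0],"jaw":78},
    {"translation":[0,0,0],"rot":[0,0,0],"jaw":78},
    {"translation":[0,0,-0.04],"rot":[0,0,0],"jaw":78},
    {"translation":[0,0,-0.08],"rot":[0,0,0],"jaw":78},
    {"translation":[-0.03,0,-0.13],"rot":[0,0,0],"jaw":78},
    {"translation":[-0.06,0,-0.17],"rot":[0,0,0],"jaw":78},
    {"translation":[-0.06,0,-0.17],"rot":[0,0,0],"jaw":78},
    {"translation":[-0.06,0,-0.17],"rot":[0,0,0],"jaw":78},
  ],
)

```text
clock: 17.55
position: [0.5617, 0.0433, 0.2193]
ee_rot: [0.72, 0.694, 0.002, 0.001]
ft_force: [0.1, -0.2, -1.1]
gripper_width: 0.0665
```

```bash
python3 nest.py e; python3 inn.py .5642 .144 -2.07;python3 -c "
from h import *
to([0.634,-0.1305,0.13],np.radians(7.4))"
```

```text
17.6 [0.5610404  0.04459252 0.21773952] 0.06672491133247654
orange [ 184    0  126  175 6718] zmed 0.0274 (array([0.562 , 0.1178]), array([0.158 , 0.1174]), 87.99)
orange [ 413   42   83  135 8129] zmed 0.018 (array([0.7754, 0.0918]), array([0.1364, 0.0736]), 85.2)
fence (array([0.5868, 0.1195]), array([0.1513, 0.1495]), 0.26)
base (array([0.5633, 0.1177]), array([0.1577, 0.1152]), 87.84) 0.027300556087651418
ridge (array([0.5639, 0.1176]), array([0.1515, 0.056 ]), 88.5) 783
tipz [0.00393273 0.00942761 0.01037987]
-0.08 1677 ztop 0.0455 x [-0.0263  0.0279] ycrest -0.08 stub 165
-0.04 1745 ztop 0.0455 x [-0.0257  0.0261] ycrest -0.0415 stub 120
0 104 ztop 0.0288 x [-0.0313  0.0262] ycrest 0.0107 stub 0
0.04 1716 ztop 0.0458 x [-0.0271  0.0267] ycrest 0.0392 stub 179
0.08 empty 0
translation [-0.1725  0.0791  0.0876] dist 0.209 rot [ 0.0017 -0.0016 -0.1653] deg 9.5
```

Two are in. Third pick next.

Emit:
arm_command(
  plan=[
    {"translation":[-0.1725,0.079,0.0],"rot":[0.002,-0.002,-0.165],"jaw":78},
    {"translation":[-0.1725,0.079,0.0],"rot":[0.002,-0.002,-0.165],"jaw":78},
    {"translation":[-0.1725,0.079,0.0],"rot":[0.002,-0.002,-0.165],"jaw":78},
    {"translation":[-0.1725,0.079,0.03],"rot":[0.002,-0.002,-0.165],"jaw":78},
    {"translation":[-0.1725,0.079,0.06],"rot":[0.002,-0.002,-0.165],"jaw":78},
    {"translation":[-0.1725,0.079,0.0875],"rot":[0.002,-0.002,-0.165],"jaw":78},
    {"translation":[-0.1725,0.079,0.0875],"rot":[0.002,-0.002,-0.165],"jaw":78},
    {"translation":[-0.1725,0.079,0.0875],"rot":[0.002,-0.002,-0.165],"jaw":78},
  ],
)

```text
clock: 18.4
position: [0.6334, -0.1294, 0.1287]
ee_rot: [0.66, 0.751, -0.001, -0.001]
ft_force: [0.6, 0.3, 0.0]
gripper_width: 0.0663
```

```bash
python3 bar.py |grep -v '^-0.0[12]\|^-0.00' ; python3 -c "
from h import *
to([0.634,-0.1305,0.059],np.radians(7.4)); print(st()['gripper_width'])"
```

```text
-0.036 68 ztop 0.1199 ycrest 0.0006 y [-0.0095  0.0111]
-0.032 22 ztop 0.0675 ycrest -0.0013 y [-0.0027  0.0118]
-0.0 400 ztop 0.0687 ycrest -0.0016 y [-0.0169  0.0173]
0.004 374 ztop 0.069 ycrest -0.0015 y [-0.017   0.0174]
0.008 370 ztop 0.0689 ycrest -0.0013 y [-0.017   0.0137]
0.012 222 ztop 0.0684 ycrest -0.0009 y [-0.017   0.0134]
0.016 145 ztop 0.0619 ycrest -0.0002 y [-0.0073  0.007 ]
0.02 151 ztop 0.0619 ycrest 0.0001 y [-0.0078  0.0071]
0.024 131 ztop 0.0615 ycrest -0.0003 y [-0.0062  0.0069]
0.032 67 ztop 0.12 ycrest 0.0 y [-0.0095  0.0104]
circle -0.001459428547607673 0.05465157296234692 0.013821815302130504 1608
finger 17446 [0.0174061  0.06496847 0.01403951] [-0.012625   -0.06498533 -0.04999839]
[-0.00988542 -0.03628706  0.01006053] [0.01072365 0.03377923 0.01403951]
translation [-0.0007 -0.0001  0.071 ] dist 0.071 rot [-0.001   0.      0.0006] deg 0.1
0.06665458688287086
```

Emit:
arm_command(
  grip_force=35,
  plan=[
    {"translation":[-0.0007,0,0.04],"rot":[0,0,0],"jaw":78},
    {"translation":[-0.0007,0,0.071],"rot":[0,0,0],"jaw":78},
    {"translation":[-0.0007,0,0.071],"rot":[0,0,0],"jaw":78},
    {"translation":[-0.0007,0,0.071],"rot":[0,0,0],"jaw":60},
    {"translation":[-0.0007,0,0.071],"rot":[0,0,0],"jaw":40},
    {"translation":[-0.0007,0,0.071],"rot":[0,0,0],"jaw":40},
    {"translation":[-0.0007,0,0.071],"rot":[0,0,0],"jaw":40},
    {"translation":[-0.0007,0,0.04],"rot":[0,0,0],"jaw":40},
    {"translation":[-0.0007,0,0.0],"rot":[0,0,0],"jaw":40},
    {"translation":[-0.0007,0,-0.04],"rot":[0,0,0],"jaw":40},
  ],
)

```text
clock: 19.45
position: [0.6339, -0.1306, 0.1715]
ee_rot: [0.66, 0.751, -0.001, -0.0]
ft_force: [0.7, -0.1, -1.2]
gripper_width: 0.0558
```

```bash
python3 -c "
from h import *
to([.5642,.115,.20],np.radians(-2.07)); o=st(); print(o['gripper_width'],o['ft_force'])"
```

```text
translation [ 0.2525 -0.0375 -0.0285] dist 0.257 rot [-0.0015  0.0003  0.1656] deg 9.5
0.05581660716720737 [ 0.71514172 -0.11872977 -1.21337352]
```

Emit:
arm_command(
  plan=[
    {"translation":[0.045,-0.007,-0.028],"rot":[0,0,0.05],"jaw":40},
    {"translation":[0.09,-0.014,-0.028],"rot":[0,0,0.1],"jaw":40},
    {"translation":[0.135,-0.02,-0.028],"rot":[0,0,0.15],"jaw":40},
    {"translation":[0.18,-0.027,-0.028],"rot":[0,0,0.166],"jaw":40},
    {"translation":[0.22,-0.033,-0.028],"rot":[0,0,0.166],"jaw":40},
    {"translation":[0.245,-0.0365,-0.028],"rot":[0,0,0.166],"jaw":40},
    {"translation":[0.2525,-0.0375,-0.028],"rot":[0,0,0.166],"jaw":40},
    {"translation":[0.2525,-0.0375,-0.028],"rot":[0,0,0.166],"jaw":40},
    {"translation":[0.2525,-0.0375,-0.028],"rot":[0,0,0.166],"jaw":40},
  ],
)

```text
clock: 20.35
position: [0.5647, 0.1136, 0.1999]
ee_rot: [0.72, 0.694, -0.0, 0.0]
ft_force: [-0.3, -0.4, -0.2]
gripper_width: 0.0557
```

```bash
python3 nest.py f; python3 inn.py .5642 .144 -2.07;python3 -c "
from h import *
to([.5642,.1445,.0475],np.radians(-2.07))"
```

```text
20.4 [0.56473387 0.11319667 0.19987595] 0.05528358787717845
orange [  181    15   139   233 22283] zmed 0.0273 (array([0.5629, 0.1456]), array([0.213 , 0.1181]), 87.86)
orange [ 413  117   87  128 7848] zmed 0.018 (array([0.7755, 0.0886]), array([0.1379, 0.0745]), 85.2)
fence (array([0.6196, 0.1556]), array([0.0827, 0.2069]), 0.95)
base (array([0.5643, 0.1441]), array([0.2102, 0.1152]), 87.94) 0.027196678037787803
ridge (array([0.5661, 0.1584]), array([0.1757, 0.0549]), 87.91) 2647
held: x [-0.0114  0.0049  0.0137] y [-0.0269  0.0259] z [-0.0175 -0.0052  0.0103]
tipz [0.00454363 0.0105319  0.01171889]
-0.08 1158 ztop 0.0453 x [-0.0261  0.0283] ycrest -0.0783 stub 120
-0.04 1680 ztop 0.0457 x [-0.0264  0.0248] ycrest -0.0422 stub 84
0 empty 0
0.04 1953 ztop 0.0459 x [-0.0271  0.0236] ycrest 0.0396 stub 82
0.08 empty 0
translation [ 0.0314 -0.0017  0.1523] dist 0.156 rot [-0.0005  0.0009 -0.0025] deg 0.2
```

Emit:
arm_command(
  plan=[
    {"translation":[0.0315,-0.0015,0.05],"rot":[0,0.001,-0.002],"jaw":40},
    {"translation":[0.0315,-0.0015,0.1],"rot":[0,0.001,-0.002],"jaw":40},
    {"translation":[0.0315,-0.0015,0.12],"rot":[0,0.001,-0.002],"jaw":40},
    {"translation":[0.0315,-0.0015,0.13],"rot":[0,0.001,-0.002],"jaw":40},
    {"translation":[0.0315,-0.0015,0.14],"rot":[0,0.001,-0.002],"jaw":40},
    {"translation":[0.0315,-0.0015,0.148],"rot":[0,0.001,-0.002],"jaw":40},
    {"translation":[0.0315,-0.0015,0.152],"rot":[0,0.001,-0.002],"jaw":40},
    {"translation":[0.0315,-0.0015,0.152],"rot":[0,0.001,-0.002],"jaw":40},
  ],
)

```text
clock: 21.2
position: [0.5651, 0.1443, 0.0487]
ee_rot: [0.72, 0.694, 0.001, 0.0]
ft_force: [0.4, -0.6, -1.0]
gripper_width: 0.0555
```

Emit:
arm_command(
  plan=[
    {"translation":[0,0,0],"rot":[0,0,0],"jaw":78},
    {"translation":[0,0,0],"rot":[0,0,0],"jaw":78},
    {"translation":[0,0,0],"rot":[0,0,0],"jaw":78},
    {"translation":[0,0,-0.04],"rot":[0,0,0],"jaw":78},
    {"translation":[0,0,-0.08],"rot":[0,0,0],"jaw":78},
    {"translation":[-0.03,0,-0.13],"rot":[0,0,0],"jaw":78},
    {"translation":[-0.06,0,-0.17],"rot":[0,0,0],"jaw":78},
    {"translation":[-0.06,0,-0.17],"rot":[0,0,0],"jaw":78},
    {"translation":[-0.06,0,-0.17],"rot":[0,0,0],"jaw":78},
  ],
)

```text
clock: 22.1
position: [0.5632, 0.0835, 0.2202]
ee_rot: [0.721, 0.693, 0.002, 0.001]
ft_force: [0.3, 0.2, 0.7]
gripper_width: 0.0668
```

```bash
python3 nest.py g; python3 inn.py .5642 .144 -2.07;python3 -c "
from h import *
to([0.634,-0.1305,0.13],np.radians(7.4))"
```

```text
22.15 [0.56256559 0.08473788 0.2187155 ] 0.06677929883931244
orange [  184     0   127   215 14215] zmed 0.0274 (array([0.5627, 0.1379]), array([0.1983, 0.1179]), 87.89)
orange [ 408   85   82  127 7511] zmed 0.018 (array([0.7754, 0.0897]), array([0.1369, 0.0735]), 85.44)
fence (array([0.6062, 0.1391]), array([0.1109, 0.1899]), 1.68)
base (array([0.5642, 0.1379]), array([0.1984, 0.1154]), 87.95) 0.02721937315013656
ridge (array([0.5657, 0.1374]), array([0.1919, 0.0555]), 87.92) 1754
tipz [0.00392132 0.0095062  0.01062158]
-0.08 1516 ztop 0.0455 x [-0.0265  0.0279] ycrest -0.0804 stub 130
-0.04 1650 ztop 0.0457 x [-0.0263  0.0272] ycrest -0.0417 stub 166
0 1702 ztop 0.0456 x [-0.0255  0.0273] ycrest -0.0005 stub 150
0.04 1929 ztop 0.0458 x [-0.0272  0.0253] ycrest 0.0398 stub 112
0.08 56 ztop 0.0284 x [0.0176 0.0262] ycrest 0.0685 stub 0
translation [-0.2126  0.0793  0.0885] dist 0.244 rot [ 0.0017 -0.0015 -0.1664] deg 9.5
```

Fourth pick.

Emit:
arm_command(
  plan=[
    {"translation":[-0.2125,0.079,0.0],"rot":[0.002,-0.002,-0.166],"jaw":78},
    {"translation":[-0.2125,0.079,0.0],"rot":[0.002,-0.002,-0.166],"jaw":78},
    {"translation":[-0.2125,0.079,0.0],"rot":[0.002,-0.002,-0.166],"jaw":78},
    {"translation":[-0.2125,0.079,0.0],"rot":[0.002,-0.002,-0.166],"jaw":78},
    {"translation":[-0.2125,0.079,0.03],"rot":[0.002,-0.002,-0.166],"jaw":78},
    {"translation":[-0.2125,0.079,0.06],"rot":[0.002,-0.002,-0.166],"jaw":78},
    {"translation":[-0.2125,0.079,0.0885],"rot":[0.002,-0.002,-0.166],"jaw":78},
    {"translation":[-0.2125,0.079,0.0885],"rot":[0.002,-0.002,-0.166],"jaw":78},
    {"translation":[-0.2125,0.079,0.0885],"rot":[0.002,-0.002,-0.166],"jaw":78},
  ],
)

```text
clock: 23.05
position: [0.6333, -0.1294, 0.1286]
ee_rot: [0.66, 0.751, -0.001, -0.001]
ft_force: [-0.2, -1.2, 1.2]
gripper_width: 0.0665
```

```bash
python3 bar.py |grep -v '^-0.0[12]\|^-0.00' ; python3 -c "
from h import *
to([0.634,-0.1305,0.059],np.radians(7.4)); print(st()['gripper_width'])"
```

```text
-0.036 73 ztop 0.1199 ycrest 0.0019 y [-0.0097  0.011 ]
-0.032 18 ztop 0.0673 ycrest 0.0035 y [-0.0006  0.0116]
-0.0 362 ztop 0.0688 ycrest -0.0009 y [-0.0133  0.0176]
0.004 327 ztop 0.069 ycrest -0.0009 y [-0.0138  0.0173]
0.008 303 ztop 0.0689 ycrest -0.0008 y [-0.0151  0.0138]
0.012 197 ztop 0.0683 ycrest -0.001 y [-0.014   0.0134]
0.016 147 ztop 0.0617 ycrest -0.0001 y [-0.0071  0.0072]
0.02 151 ztop 0.0616 ycrest -0.0008 y [-0.0074  0.0071]
0.024 134 ztop 0.0615 ycrest 0.0003 y [-0.0058  0.0067]
0.032 71 ztop 0.1197 ycrest 0.0006 y [-0.0098  0.0108]
circle -0.0014733991326240324 0.05468454299659496 0.013783847911523584 1620
finger 17406 [0.01706432 0.06499999 0.01432771] [-0.0129681  -0.06499958 -0.04999703]
[-0.01023361 -0.03857463  0.01037093] [0.01087438 0.03386652 0.01432771]
translation [-0.0008 -0.      0.0709] dist 0.071 rot [-0.001   0.0001  0.0005] deg 0.1
0.06669277453926369
```

Emit:
arm_command(
  grip_force=35,
  plan=[
    {"translation":[-0.0008,0,0.04],"rot":[0,0,0],"jaw":78},
    {"translation":[-0.0008,0,0.071],"rot":[0,0,0],"jaw":78},
    {"translation":[-0.0008,0,0.071],"rot":[0,0,0],"jaw":78},
    {"translation":[-0.0008,0,0.071],"rot":[0,0,0],"jaw":60},
    {"translation":[-0.0008,0,0.071],"rot":[0,0,0],"jaw":40},
    {"translation":[-0.0008,0,0.071],"rot":[0,0,0],"jaw":40},
    {"translation":[-0.0008,0,0.071],"rot":[0,0,0],"jaw":40},
    {"translation":[-0.0008,0,0.04],"rot":[0,0,0],"jaw":40},
    {"translation":[-0.0008,0,0.0],"rot":[0,0,0],"jaw":40},
    {"translation":[-0.0008,0,-0.04],"rot":[0,0,0],"jaw":40},
  ],
)

```text
clock: 24.1
position: [0.6338, -0.1306, 0.1714]
ee_rot: [0.66, 0.751, -0.001, -0.0]
ft_force: [1.3, -0.6, -1.2]
gripper_width: 0.0554
```

```bash
python3 -c "
from h import *
to([.566,.14,.20],np.radians(-2.07)); o=st(); print(o['gripper_width'],o['ft_force'])"
```

```text
translation [ 0.277  -0.0324 -0.0286] dist 0.28 rot [-0.0016  0.0003  0.1654] deg 9.5
0.05542460102184378 [ 1.3477175  -0.55476855 -1.17248741]
```

Emit:
arm_command(
  plan=[
    {"translation":[0.045,-0.005,-0.028],"rot":[0,0,0.05],"jaw":40},
    {"translation":[0.09,-0.011,-0.028],"rot":[0,0,0.1],"jaw":40},
    {"translation":[0.135,-0.016,-0.028],"rot":[0,0,0.15],"jaw":40},
    {"translation":[0.18,-0.021,-0.028],"rot":[0,0,0.165],"jaw":40},
    {"translation":[0.225,-0.027,-0.028],"rot":[0,0,0.165],"jaw":40},
    {"translation":[0.26,-0.031,-0.028],"rot":[0,0,0.165],"jaw":40},
    {"translation":[0.277,-0.0325,-0.028],"rot":[0,0,0.165],"jaw":40},
    {"translation":[0.277,-0.0325,-0.028],"rot":[0,0,0.165],"jaw":40},
    {"translation":[0.277,-0.0325,-0.028],"rot":[0,0,0.165],"jaw":40},
  ],
)

```text
clock: 25.0
position: [0.566, 0.1398, 0.1999]
ee_rot: [0.719, 0.695, -0.0, -0.0]
ft_force: [0.1, -1.4, -0.8]
gripper_width: 0.0556
```

```bash
python3 nest.py h; python3 inn.py .5642 .144 -2.07;python3 -c "
from h import *
to([.5671,.2245,.0475],np.radians(-2.07))"
```

```text
25.05 [0.56618312 0.13888891 0.19986553] 0.055686355894802905
orange [  183    49   136   238 18810] zmed 0.0274 (array([0.5631, 0.154 ]), array([0.1901, 0.1181]), 87.93)
orange [ 409  144   86  124 7421] zmed 0.018 (array([0.7756, 0.0876]), array([0.1397, 0.0741]), 85.52)
fence (array([0.6203, 0.1691]), array([0.0803, 0.2322]), 1.05)
base (array([0.5648, 0.154 ]), array([0.1902, 0.1152]), 87.95) 0.027185194273726343
ridge (array([0.566 , 0.1636]), array([0.1659, 0.055 ]), 88.25) 2426
held: x [-0.0109  0.0057  0.0144] y [-0.0267  0.026 ] z [-0.0092 -0.0051  0.0099]
tipz [0.00468586 0.01068377 0.01173273]
-0.08 empty 0
-0.04 1660 ztop 0.0456 x [-0.0261  0.0276] ycrest -0.0416 stub 130
0 1786 ztop 0.0456 x [-0.0264  0.0257] ycrest -0.0011 stub 122
0.04 1864 ztop 0.0457 x [-0.027   0.0246] ycrest 0.0402 stub 89
0.08 empty 0
translation [ 0.0857 -0.0021  0.1523] dist 0.175 rot [-0.0007  0.0007 -0.0005] deg 0.1
```

Emit:
arm_command(
  plan=[
    {"translation":[0.045,-0.001,0.02],"rot":[0,0,0],"jaw":40},
    {"translation":[0.08,-0.002,0.05],"rot":[0,0,0],"jaw":40},
    {"translation":[0.0855,-0.002,0.09],"rot":[0,0,0],"jaw":40},
    {"translation":[0.0855,-0.002,0.11],"rot":[0,0,0],"jaw":40},
    {"translation":[0.0855,-0.002,0.125],"rot":[0,0,0],"jaw":40},
    {"translation":[0.0855,-0.002,0.135],"rot":[0,0,0],"jaw":40},
    {"translation":[0.0855,-0.002,0.144],"rot":[0,0,0],"jaw":40},
    {"translation":[0.0855,-0.002,0.15],"rot":[0,0,0],"jaw":40},
    {"translation":[0.0855,-0.002,0.1525],"rot":[0,0,0],"jaw":40},
    {"translation":[0.0855,-0.002,0.1525],"rot":[0,0,0],"jaw":40},
  ],
)

```text
clock: 26.05
position: [0.5676, 0.2239, 0.0484]
ee_rot: [0.72, 0.694, 0.0, -0.0]
ft_force: [-1.5, -1.7, 3.8]
gripper_width: 0.0552
```

Emit:
arm_command(
  plan=[
    {"translation":[0,0,0],"rot":[0,0,0],"jaw":78},
    {"translation":[0,0,0],"rot":[0,0,0],"jaw":78},
    {"translation":[0,0,0],"rot":[0,0,0],"jaw":78},
    {"translation":[0,0,-0.04],"rot":[0,0,0],"jaw":78},
    {"translation":[0,0,-0.08],"rot":[0,0,0],"jaw":40},
    {"translation":[-0.03,0,-0.13],"rot":[0,0,0],"jaw":40},
    {"translation":[-0.07,0,-0.2],"rot":[0,0,0],"jaw":0},
    {"translation":[-0.07,0,-0.2],"rot":[0,0,0],"jaw":0},
    {"translation":[-0.07,0,-0.2],"rot":[0,0,0],"jaw":0},
    {"translation":[-0.07,0,-0.2],"rot":[0,0,0],"jaw":0},
  ],
)

```text
clock: 27.05
position: [0.5651, 0.1541, 0.2491]
ee_rot: [0.72, 0.694, 0.001, -0.0]
ft_force: [-0.6, 0.6, -0.6]
gripper_width: -0.0001
```

```bash
python3 nest.py i; python3 inn.py .5642 .144 -2.07
```

```text
27.1 [0.56457296 0.15472578 0.24803376] 0.00010056709985661911
orange [  194    71   115   190 12881] zmed 0.0273 (array([0.5628, 0.14  ]), array([0.2167, 0.1177]), 87.8)
orange [ 391  149   73  109 5713] zmed 0.018 (array([0.7748, 0.0884]), array([0.1389, 0.0724]), 85.28)
fence (array([0.5553, 0.1869]), array([0.2101, 0.273 ]), 1.29)
base (array([0.5642, 0.1438]), array([0.2091, 0.1152]), 87.8) 0.02714566095743795
ridge (array([0.5662, 0.1585]), array([0.1762, 0.0549]), 88.03) 1887
held: x [-0.0097  0.0101  0.0133] y [-0.0219  0.0224] z [-0.0299 -0.0188  0.0129]
-0.08 232 ztop 0.0431 x [-0.0265  0.0285] ycrest -0.0732 stub 35
-0.04 1206 ztop 0.0456 x [-0.0262  0.0267] ycrest -0.0419 stub 102
0 1299 ztop 0.0456 x [-0.0261  0.0269] ycrest -0.0009 stub 104
0.04 1390 ztop 0.0457 x [-0.0277  0.0262] ycrest 0.0405 stub 119
0.08 1478 ztop 0.0459 x [-0.0259  0.0274] ycrest 0.0777 stub 152
```

```bash
python3 -c "
from h import *
to([.562,.008,.12],np.radians(1.3))"
```

```text
translation [-0.1468  0.0028  0.1279] dist 0.195 rot [-0.0003 -0.0009 -0.0592] deg 3.4
```

Emit:
arm_command(
  plan=[
    {"translation":[-0.05,0,0],"rot":[0,-0.001,-0.059],"jaw":78},
    {"translation":[-0.1,0,0],"rot":[0,-0.001,-0.059],"jaw":78},
    {"translation":[-0.147,0.003,0.01],"rot":[0,-0.001,-0.059],"jaw":78},
    {"translation":[-0.147,0.003,0.05],"rot":[0,-0.001,-0.059],"jaw":78},
    {"translation":[-0.147,0.003,0.09],"rot":[0,-0.001,-0.059],"jaw":78},
    {"translation":[-0.147,0.003,0.128],"rot":[0,-0.001,-0.059],"jaw":78},
    {"translation":[-0.147,0.003,0.128],"rot":[0,-0.001,-0.059],"jaw":78},
    {"translation":[-0.147,0.003,0.128],"rot":[0,-0.001,-0.059],"jaw":78},
  ],
)

```text
clock: 27.9
position: [0.5616, 0.008, 0.1191]
ee_rot: [0.699, 0.715, -0.001, -0.001]
ft_force: [0.6, 0.1, 0.2]
gripper_width: 0.0669
```

```bash
python3 -c "
from h import *
s=snap('wrist'); P,Q=tool(); T=Q.inv().apply((cloud(s)-P).reshape(-1,3)); r=T[(np.abs(T[:,0])<.014)&(np.abs(T[:,1])>.03)&(np.abs(T[:,1])<.065)&(T[:,2]<.03)&(T[:,2]>.0)]; print(np.percentile(r[:,2],[90,99,99.9]), r[:,0].min(),r[:,0].max())
print(P,st()['gripper_width']); nestfit(s)
to([.562,.008,.032],np.radians(1.3))"
```

```text
[0.01052493 0.01314987 0.01394023] -0.011455523829380282 0.012103250855555935
[0.5623935  0.00792124 0.12025991] 0.06640584438359942
orange [  165     0   193   165 17142] zmed 0.0275 (array([0.5609, 0.088 ]), array([0.1008, 0.1208]), 89.69)
orange [ 478   32   34  146 2476] zmed 0.0139 (array([0.74  , 0.0803]), array([0.0192, 0.1042]), 5.12)
translation [ 0.0001 -0.0003  0.0883] dist 0.088 rot [-0.0009  0.0005 -0.    ] deg 0.1
```

Emit:
arm_command(
  plan=[
    {"translation":[0,0,0.045],"rot":[0,0,0],"jaw":78},
    {"translation":[0,0,0.08],"rot":[0,0,0],"jaw":78},
    {"translation":[0,0,0.0885],"rot":[0,0,0],"jaw":78},
    {"translation":[0.005,0,0.0885],"rot":[0,0,0],"jaw":78},
    {"translation":[0.015,0,0.0885],"rot":[0,0,0],"jaw":78},
    {"translation":[0.023,0,0.0885],"rot":[0,0,0],"jaw":78},
    {"translation":[0.031,0,0.0885],"rot":[0,0,0],"jaw":78},
    {"translation":[0.039,0,0.0885],"rot":[0,0,0],"jaw":78},
    {"translation":[0.047,0,0.0885],"rot":[0,0,0],"jaw":78},
    {"translation":[0.055,0,0.0885],"rot":[0,0,0],"jaw":78},
  ],
)

```text
clock: 28.95
position: [0.5623, 0.0622, 0.0335]
ee_rot: [0.699, 0.715, 0.0, 0.002]
ft_force: [0.8, -7.0, 2.3]
gripper_width: 0.0669
```

Emit:
arm_command(
  plan=[
    {"translation":[0.007,0,0],"rot":[0,0,0],"jaw":78},
    {"translation":[0.014,0,0],"rot":[0,0,0],"jaw":78},
    {"translation":[0.017,0,0],"rot":[0,0,0],"jaw":78},
    {"translation":[0.02,0,0],"rot":[0,0,0],"jaw":78},
    {"translation":[0.023,0,0],"rot":[0,0,0],"jaw":78},
  ],
)

```text
clock: 29.45
position: [0.5624, 0.0844, 0.0347]
ee_rot: [0.7, 0.715, 0.0, 0.003]
ft_force: [-0.7, -8.1, 3.7]
gripper_width: 0.0667
```

Emit:
arm_command(
  plan=[
    {"translation":[0.002,0,0.001],"rot":[0,0,0],"jaw":78},
    {"translation":[0.004,0,0.002],"rot":[0,0,0],"jaw":78},
    {"translation":[0.006,0,0.002],"rot":[0,0,0],"jaw":78},
    {"translation":[0.008,0,0.002],"rot":[0,0,0],"jaw":78},
  ],
)

```text
clock: 29.85
position: [0.5629, 0.0903, 0.034]
ee_rot: [0.7, 0.714, 0.0, 0.005]
ft_force: [-1.1, -16.8, 5.7]
gripper_width: 0.0666
```

Emit:
arm_command(
  plan=[
    {"translation":[0.002,0,0.001],"rot":[0,0,0],"jaw":78},
    {"translation":[0.004,0,0.001],"rot":[0,0,0],"jaw":78},
    {"translation":[0.004,0,0.001],"rot":[0,0,0],"jaw":78},
  ],
)

```text
clock: 30.15
position: [0.563, 0.0904, 0.0341]
ee_rot: [0.701, 0.713, -0.001, 0.008]
ft_force: [-1.2, -16.2, 4.1]
gripper_width: 0.0666
```

Emit:
arm_command(
  plan=[
    {"translation":[-0.015,0,-0.002],"rot":[0,0,0],"jaw":78},
    {"translation":[-0.03,0,-0.03],"rot":[0,0,0],"jaw":78},
    {"translation":[-0.03,0,-0.08],"rot":[0,0,0],"jaw":78},
    {"translation":[-0.03,0,-0.13],"rot":[0,0,0],"jaw":78},
    {"translation":[0.0,0,-0.18],"rot":[0,0,0],"jaw":78},
    {"translation":[0.04,0,-0.23],"rot":[0,0,0],"jaw":78},
    {"translation":[0.04,0,-0.23],"rot":[0,0,0],"jaw":78},
    {"translation":[0.04,0,-0.23],"rot":[0,0,0],"jaw":78},
  ],
)

```text
clock: 30.95
position: [0.5607, 0.1367, 0.2666]
ee_rot: [0.699, 0.715, 0.002, 0.008]
ft_force: [0.7, -0.3, -1.2]
gripper_width: 0.0666
```

```bash
python3 nest.py j; python3 -c "
from h import *
print(st()['joint_pos']); to([.475,.206,.15],np.radians(91.3))"
```

```text
31.0 [0.55995142 0.13495907 0.26497482] 0.06653329938613128
orange [ 191    0  111  190 9864] zmed 0.0274 (array([0.5571, 0.1996]), array([0.1175, 0.1968]), 1.01)
orange [ 382  139   74  107 5286] zmed 0.0179 (array([0.775, 0.089]), array([0.1376, 0.0724]), 85.24)
fence (array([0.6178, 0.1769]), array([0.0861, 0.2474]), 1.7)
base (array([0.5582, 0.1996]), array([0.1151, 0.1973]), 1.36) 0.02719489319670637
ridge (array([0.5598, 0.1995]), array([0.0551, 0.1915]), 0.71) 1586
tipz [0.00380937 0.00947635 0.01041263]
[-0.84275778  0.48381038  0.73600379  1.96756338 -0.41803455  0.83687287
  0.13969059]
translation [ 0.0739 -0.0848  0.1133] dist 0.16 rot [ 0.0169 -0.0016  1.5688] deg 89.9
```

Emit:
arm_command(
  plan=[
    {"translation":[0.074,-0.085,0.05],"rot":[0.017,-0.002,1.569],"jaw":78},
    {"translation":[0.074,-0.085,0.05],"rot":[0.017,-0.002,1.569],"jaw":78},
    {"translation":[0.074,-0.085,0.05],"rot":[0.017,-0.002,1.569],"jaw":78},
    {"translation":[0.074,-0.085,0.113],"rot":[0.017,-0.002,1.569],"jaw":78},
    {"translation":[0.074,-0.085,0.113],"rot":[0.017,-0.002,1.569],"jaw":78},
    {"translation":[0.074,-0.085,0.113],"rot":[0.017,-0.002,1.569],"jaw":78},
    {"translation":[0.074,-0.085,0.113],"rot":[0.017,-0.002,1.569],"jaw":78},
    {"translation":[0.074,-0.085,0.113],"rot":[0.017,-0.002,1.569],"jaw":78},
    {"translation":[0.074,-0.085,0.113],"rot":[0.017,-0.002,1.569],"jaw":78},
    {"translation":[0.074,-0.085,0.113],"rot":[0.017,-0.002,1.569],"jaw":78},
  ],
)

```text
clock: 32.0
position: [0.4742, 0.2049, 0.1495]
ee_rot: [0.999, 0.04, -0.001, 0.001]
ft_force: [-0.1, 0.3, -0.5]
gripper_width: 0.0664
```

```bash
python3 -c "
from h import *
o=st(); print(o['position'],o['joint_pos']); to([.473,.206,.0325],np.radians(91.3)); to([.483,.206,.0325],np.radians(91.3))"
```

```text
[0.47419603 0.20487057 0.14950049] [-1.13616715  0.72835839  0.9939446   2.19942367 -0.95685566  0.7494433
 -0.96706332]
translation [-0.0009 -0.0014  0.117 ] dist 0.117 rot [0.0018 0.0019 0.0576] deg 3.3
translation [ 0.0091 -0.0006  0.117 ] dist 0.117 rot [0.0018 0.0019 0.0576] deg 3.3
```

Emit:
arm_command(
  plan=[
    {"translation":[-0.001,-0.0015,0.05],"rot":[0.002,0.002,0.058],"jaw":78},
    {"translation":[-0.001,-0.0015,0.1],"rot":[0.002,0.002,0.058],"jaw":78},
    {"translation":[-0.001,-0.0015,0.117],"rot":[0.002,0.002,0.058],"jaw":78},
    {"translation":[0.007,-0.0005,0.1175],"rot":[0.002,0.002,0.058],"jaw":78},
    {"translation":[0.014,-0.0005,0.1175],"rot":[0.002,0.002,0.058],"jaw":78},
    {"translation":[0.02,0,0.1175],"rot":[0.002,0.002,0.058],"jaw":78},
    {"translation":[0.026,0,0.1175],"rot":[0.002,0.002,0.058],"jaw":78},
    {"translation":[0.032,0.0005,0.118],"rot":[0.002,0.002,0.058],"jaw":78},
    {"translation":[0.037,0.001,0.118],"rot":[0.002,0.002,0.058],"jaw":78},
    {"translation":[0.042,0.001,0.118],"rot":[0.002,0.002,0.058],"jaw":78},
  ],
)

```text
clock: 33.0
position: [0.5137, 0.205, 0.0326]
ee_rot: [1.0, 0.011, -0.002, 0.002]
ft_force: [-9.4, -6.6, 3.0]
gripper_width: 0.0667
```

Emit:
arm_command(
  plan=[
    {"translation":[0.003,0,0.001],"rot":[0,0,0],"jaw":78},
    {"translation":[0.006,0,0.002],"rot":[0,0,0],"jaw":78},
    {"translation":[0.008,0,0.002],"rot":[0,0,0],"jaw":78},
  ],
)

```text
clock: 33.3
position: [0.519, 0.2047, 0.0319]
ee_rot: [1.0, 0.012, -0.004, 0.002]
ft_force: [-15.7, -1.1, 9.8]
gripper_width: 0.0665
```

Emit:
arm_command(
  plan=[
    {"translation":[0.003,0,0],"rot":[0,0,0],"jaw":78},
    {"translation":[0.005,0,0],"rot":[0,0,0],"jaw":78},
    {"translation":[0.005,0,0],"rot":[0,0,0],"jaw":78},
  ],
)

```text
clock: 33.6
position: [0.5192, 0.2045, 0.0323]
ee_rot: [1.0, 0.013, -0.008, 0.003]
ft_force: [-14.6, 0.0, -1.7]
gripper_width: 0.0665
```

Emit:
arm_command(
  plan=[
    {"translation":[-0.015,0,0],"rot":[0,0,0],"jaw":78},
    {"translation":[-0.03,0,-0.03],"rot":[0,0,0],"jaw":78},
    {"translation":[-0.03,0,-0.08],"rot":[0,0,0],"jaw":78},
    {"translation":[-0.03,0,-0.13],"rot":[0,0,0],"jaw":40},
    {"translation":[-0.03,0,-0.18],"rot":[0,0,0],"jaw":0},
    {"translation":[-0.02,0,-0.23],"rot":[0,0,0],"jaw":0},
    {"translation":[-0.02,0,-0.27],"rot":[0,0,0],"jaw":0},
    {"translation":[-0.02,0,-0.27],"rot":[0,0,0],"jaw":0},
    {"translation":[-0.02,0,-0.27],"rot":[0,0,0],"jaw":0},
  ],
)

```text
clock: 34.5
position: [0.5039, 0.2057, 0.3048]
ee_rot: [1.0, 0.013, -0.007, 0.002]
ft_force: [-0.2, -0.3, 0.3]
gripper_width: 0.0004
```

```bash
python3 nest.py k; python3 inn.py .5879 .2057 1.3
```

```text
34.55 [0.5032624  0.20579664 0.30341469] -0.0004111990535452838
orange [  160    26   187   104 12113] zmed 0.0274 (array([0.5869, 0.2047]), array([0.1173, 0.2138]), 1.43)
fence (array([0.5556, 0.1882]), array([0.2089, 0.2742]), 1.44)
base (array([0.5881, 0.2066]), array([0.115 , 0.2103]), 1.38) 0.027196074726665992
ridge (array([0.5884, 0.2065]), array([0.0575, 0.205 ]), 1.67) 1986
held: x [-0.0079  0.0119  0.0151] y [-0.0218  0.021 ] z [-0.0299 -0.0184  0.0125]
-0.08 1049 ztop 0.0458 x [-0.0261  0.0277] ycrest -0.0784 stub 84
-0.04 1097 ztop 0.046 x [-0.0265  0.0274] ycrest -0.0384 stub 87
0 1108 ztop 0.046 x [-0.0266  0.027 ] ycrest 0.001 stub 102
0.04 1134 ztop 0.0458 x [-0.0277  0.026 ] ycrest 0.0399 stub 86
0.08 1157 ztop 0.0458 x [-0.0266  0.0274] ycrest 0.0808 stub 106
```

View pics/n_k.png

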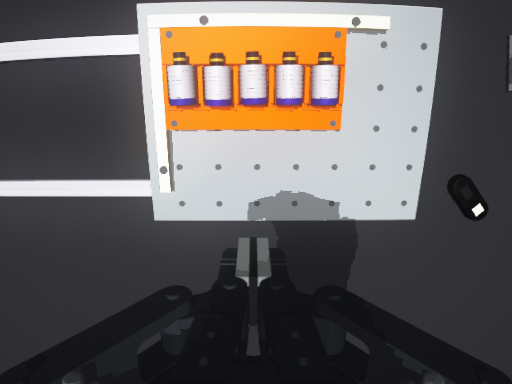

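```bash
python3 -c "
from h import *
to([.461,-.27,.25],np.radians(2))"
```

```text
translation [-0.0534  0.4743  0.0568] dist 0.481 rot [0.0165 0.0081 1.5611] deg 89.5
```

Emit:
arm_command(
  plan=[
    {"translation":[-0.053,0.474,0.057],"rot":[0,0,-1.58],"jaw":0},
    {"translation":[-0.053,0.474,0.057],"rot":[0,0,-1.58],"jaw":0},
    {"translation":[-0.053,0.474,0.057],"rot":[0,0,-1.58],"jaw":0},
    {"translation":[-0.053,0.474,0.057],"rot":[0,0,-1.58],"jaw":0},
    {"translation":[-0.053,0.474,0.057],"rot":[0,0,-1.58],"jaw":0},
    {"translation":[-0.053,0.474,0.057],"rot":[0,0,-1.58],"jaw":0},
    {"translation":[-0.053,0.474,0.057],"rot":[0,0,-1.58],"jaw":0},
    {"translation":[-0.053,0.474,0.057],"rot":[0,0,-1.58],"jaw":0},
    {"translation":[-0.053,0.474,0.057],"rot":[0,0,-1.58],"jaw":0},
    {"translation":[-0.053,0.474,0.057],"rot":[0,0,-1.58],"jaw":0},
  ],
)

```text
clock: 35.55
position: [0.4596, -0.2724, 0.2485]
ee_rot: [0.732, 0.682, -0.009, -0.004]
ft_force: [0.7, 0.2, -0.5]
gripper_width: 0.0004
```

```bash
python3 dial.py d; python3 -c "
from h import *
to([.461,-.344,.11],np.radians(2))"
```

```text
35.6 [ 0.45759384 -0.27980277  0.24881907] [ 0.07389927  0.41383113  0.50015787  2.04796347 -0.25909134  0.7531361
  0.66545921]
console (array([ 0.4589, -0.2901]), array([0.1105, 0.1904]), 2.13) 0.045320234276325144
bar 796 (array([ 0.457 , -0.2451]), array([0.0422, 0.014 ]), 60.78) [ 0.4574 -0.2438  0.0882] [0.08866886 0.09006543]
red 90 [ 0.4784 -0.2096  0.0547]
green 405 (array([ 0.4589, -0.3105]), array([0.0273, 0.0966]), 6.27) [ 0.4657 -0.3366  0.0665]
250 139
red2 [ 0.47733087 -0.20784227  0.045     ]
pointer 61 (array([ 0.4567, -0.2463]), array([0.0396, 0.0027]), 59.62) 0.08924267614366123
0.05 2651
0.06 94
0.07 29
0.08 725
0.09 52
translation [-0.0623  0.01    0.1394] dist 0.153 rot [-0.0179  0.0104 -0.1002] deg 5.9
```

Emit:
arm_command(
  plan=[
    {"translation":[-0.063,0.01,0.05],"rot":[-0.018,0.01,-0.1],"jaw":0},
    {"translation":[-0.063,0.01,0.1],"rot":[-0.018,0.01,-0.1],"jaw":0},
    {"translation":[-0.063,0.01,0.139],"rot":[-0.018,0.01,-0.1],"jaw":0},
    {"translation":[-0.063,0.01,0.139],"rot":[-0.018,0.01,-0.1],"jaw":0},
    {"translation":[-0.063,0.01,0.139],"rot":[-0.018,0.01,-0.1],"jaw":0},
  ],
)

```text
clock: 36.1
position: [0.4583, -0.3443, 0.1067]
ee_rot: [0.696, 0.718, -0.001, -0.003]
ft_force: [-0.3, 0.2, 0.2]
gripper_width: 0.0002
```

```bash
cat > chk.py <<'E'
from h import *
import sys
s=snap('top','top_%s.png'%sys.argv[1]); P=cloud(s); H=hsv(s)
m=mask(s,(3,130,60),(20,255,255))&(P[...,0]<.7)&(P[...,1]>0)
q=P[m&(np.abs(P[...,2]-.027)<.005)]; print('base',rect(q[:,:2]))
m=(np.abs(P[...,2]-0.027)<0.005)&(H[...,1]<60)&(H[...,2]>170)&(P[...,0]<0.74)&(P[...,0]>0.38)&(P[...,1]>0)&(P[...,1]<.36); q=P[m]; print('fence',rect(q[:,:2]))
np.savez('n.npz',P=P,f=s['frame'])
E
python3 chk.py a;python3 inn.py .5879 .2057 1.3; python3 -c "
from h import *
to([.461,-.345,.08],np.radians(2)); print(st()['ft_force'])"
```

```text
base (array([0.5854, 0.2061]), array([0.1165, 0.2121]), 1.58)
fence (array([0.5382, 0.189 ]), array([0.2395, 0.2733]), 1.11)
-0.08 168 ztop 0.0491 x [-0.0296  0.025 ] ycrest -0.0799 stub 9
-0.04 169 ztop 0.049 x [-0.0297  0.025 ] ycrest -0.041 stub 10
0 161 ztop 0.0497 x [-0.0296  0.0248] ycrest -0.0011 stub 5
0.04 164 ztop 0.0499 x [-0.0314  0.0236] ycrest 0.0381 stub 8
0.08 170 ztop 0.0495 x [-0.0305  0.0227] ycrest 0.0818 stub 10
translation [-0.0007  0.0017  0.0286] dist 0.029 rot [-0.0044 -0.0015 -0.002 ] deg 0.3
[-0.53363749 -0.54611239  0.56221615]
```

Emit:
arm_command(
  plan=[
    {"translation":[0,0.0015,0.018],"rot":[-0.004,-0.001,0],"jaw":0},
    {"translation":[0,0.0015,0.024],"rot":[-0.004,-0.001,0],"jaw":0},
    {"translation":[0,0.0015,0.028],"rot":[-0.004,-0.001,0],"jaw":0},
    {"translation":[0,0.0015,0.031],"rot":[-0.004,-0.001,0],"jaw":0},
    {"translation":[0,0.0015,0.031],"rot":[-0.004,-0.001,0],"jaw":0},
    {"translation":[0,0.0015,0.031],"rot":[-0.004,-0.001,0],"jaw":0},
  ],
)

```text
clock: 36.75
position: [0.4609, -0.3438, 0.0799]
ee_rot: [0.695, 0.719, 0.001, 0.0]
ft_force: [-3.4, 4.6, 19.0]
gripper_width: -0.0003
```

Emit:
arm_command(
  plan=[
    {"translation":[0,0,0.001],"rot":[0,0,0],"jaw":0},
    {"translation":[0,0,0.001],"rot":[0,0,0],"jaw":0},
    {"translation":[0,0,-0.04],"rot":[0,0,0],"jaw":0},
    {"translation":[0,0,-0.09],"rot":[0,0,0],"jaw":0},
    {"translation":[0.07,0,-0.14],"rot":[0,0,0],"jaw":0},
    {"translation":[0.07,0,-0.17],"rot":[0,0,0],"jaw":0},
    {"translation":[0.07,0,-0.17],"rot":[0,0,0],"jaw":0},
    {"translation":[0.07,0,-0.17],"rot":[0,0,0],"jaw":0},
  ],
)

```text
clock: 37.55
position: [0.4595, -0.2734, 0.252]
ee_rot: [0.695, 0.719, 0.002, 0.002]
ft_force: [-0.3, 0.2, -1.1]
gripper_width: -0.0005
```

```bash
python3 dial.py e; python3 chk.py b;python3 inn.py .5879 .2057 1.3; python3 -c "
import cv2;a=cv2.imread('pics/top_b.png');cv2.imwrite('pics/fin.png',cv2.resize(a[110:290,90:400],None,fx=2.5,fy=2.5,interpolation=2))"
```

```text
37.6 [ 0.45888997 -0.27391544  0.2506934 ] [ 0.08716843  0.40024579  0.476966    2.05729815 -0.2712479   0.74056199
  0.76757555]
console (array([ 0.4593, -0.29  ]), array([0.11  , 0.1899]), 2.27) 0.04530046238210217
bar 792 (array([ 0.457 , -0.2451]), array([0.042 , 0.0141]), 61.04) [ 0.4571 -0.2439  0.0882] [0.08873867 0.09013348]
red 90 [ 0.4789 -0.2113  0.0627]
green 357 (array([ 0.4557, -0.3054]), array([0.0301, 0.0858]), 7.92) [ 0.4603 -0.3353  0.0665]
249 138
red2 [ 0.47743151 -0.20784568  0.045     ]
pointer 62 (array([ 0.4629, -0.236 ]), array([0.0159, 0.0028]), 60.55) 0.08936399179903212
0.05 2565
0.06 92
0.07 38
0.08 711
0.09 58
base (array([0.5854, 0.2062]), array([0.1167, 0.211 ]), 1.78)
fence (array([0.5436, 0.1927]), array([0.229 , 0.2818]), 1.49)
-0.08 169 ztop 0.049 x [-0.0298  0.0249] ycrest -0.0842 stub 13
-0.04 168 ztop 0.05 x [-0.0297  0.0248] ycrest -0.0421 stub 12
0 162 ztop 0.05 x [-0.03    0.0247] ycrest -0.0022 stub 8
0.04 164 ztop 0.0492 x [-0.0311  0.0224] ycrest 0.0391 stub 6
0.08 165 ztop 0.0494 x [-0.0306  0.0228] ycrest 0.0802 stub 9
```

View pics/fin.png

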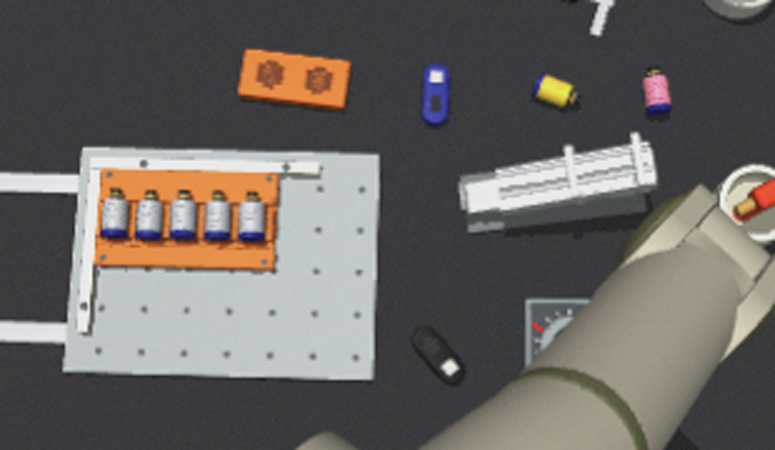

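The chute is empty (crop 555,180), the nest with five barrels is in the fence corner (185,215), and the bystanders are where they were. The button is back at z = 0.0665 m. Handing in.

```bash
python3 -c "
from h import *
print(sign_off())"
```

```text
the job is handed in; nothing more can be done
None
```

The job is handed in, at about 38 s on the robot's clock. I turned the dial to the red mark, moved all four chute barrels into the nest's four free pockets, and pushed the nest square into the fence corner. Then I pressed the start button down to its stop (about 19 N) and let it go. `sign_off()` gives no verdict, so the results below are my own last checks.

- **Dial:** the bar stands at 61.0°, and the red mark at about 61° by my reading.
- **Barrels:** all five (four moved, one already there) lie with the stub in the slot. The wrist camera put their tops at 45.8–46.0 mm, where 45 mm is expected, and their ends within about 2 mm of where they should be.
- **Nest:** the wrist camera measured its middle at (0.5881, 0.2066) m, against (0.5881, 0.2071) m worked out from the fence. Its yaw was 1.38°, against 1.44° for the fence.
- **Button:** its top is back at z = 0.0665 m, against 0.0667 m before the press.
- **Surroundings:** the chute is empty, and the final top picture shows the bystanders it covers in their starting places. I judged that by eye, and the arm hid part of the glue pot and the console.

**Disagreement:** the top camera reads the nest about 2.5 mm lower in x and the barrels about 3–4 mm higher than the wrist camera. It had a similar x offset on the nest before anything was moved, so I relied on the wrist camera. The wrist check of the nest and barrels was made before the button press; afterwards only the top camera looked at them, and its reading of the nest's middle had not changed.

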